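# Clamp a hardness block in the test stand with the long T-key

### The arm

A 6-joint arm with a two-finger parallel gripper is mounted at the origin on a cart in front of the work surface, level with it; the furniture and walls round the work are solid. World frame = base frame: x ahead of the robot, y to its left, z up, the work surface at z = 0. Lengths are in m, angles in degrees, forces in N, time in s.
With the tool pointing down it reaches from about 0.275 to 0.975 m from the base axis. Payload 8.4 kg.
Tool frame: the origin (TCP) lies at the very end of the fingers, on their centre line; the grasp point (between the pads) lies 19 mm behind it; z points along the fingers, y is the line along which they close (so a half turn about z gives the same grasp; the last joint's range is limited). The gripper opens to 92 mm and grips with 3 to 60 N. Pads are 20 mm wide; open, the fingers measure 128 mm over their backs; the gripper's body (75 mm by 189 mm) begins 69 mm behind the grasp point.
Start: joints at [-64.022, 20.225, 93.587, -0, 66.188, -0.138], TCP at [0.275, -0.561, 0.215] pointing down, gripper open.
Joint ranges: [-150.9, 150.9], [-52.94, 120.26], [3.33, 152.33], [-74.26, 254.26], [0, 154.13], [-172.89, 172.89]. Speed limits (degrees/s): [127.2, 127.2, 159.86, 180, 180, 180].

### API

Orientations are given as [roll, pitch, yaw] about the fixed x, y, z axes, in that order (R = Rz(yaw) Ry(pitch) Rx(roll)).
In Python, from rig import manip, viewer gives the robot as it stands.
- The arm moves only by the tool servo_tool, never from a script. Its argument "targets" is a list of rows, each a list of 5 numbers: the finger opening in mm, from 0 to 91.9, then the shift along the tool's x, y, z in mm, then the turn about the tool's z in rad. A call has 1 to 12 rows; each row is the pose to reach, as a shift and turn from the pose commanded when the call began, along the tool's axes at that moment; what a row does not reach only later rows make up. A row lasts 1/10 s, in which the tool goes at most 50 mm and 8.59 degrees, less where a joint would pass 70% of its speed; a pose out of reach is approached as far as the arm can. A call with a gripper value outside its range is refused whole. The fingers move at their own pace and stop on an object; "grip_force" is the grip in N (left out, the last holds). Time passes only in rows, so rows that repeat a pose let the fingers close. It gives the time, the measured TCP pose, the force and the opening at its end, in the units of the state.
- manip.sense(): the state, without advancing time (a new reading comes with each control period).
- viewer.camera(name): name is "scene" or "side" or "wrist"; returns a dict with "image" (420x560x3 uint8, red, green, blue), "depth" (420x560 float32, m along the optical axis (not along the pixel's ray), 0 where there is no reading), "mtx" (3x3 intrinsics, pixels), "k1" (the pictures are not rectified: a ray, as slopes to the right and down, at radius r is drawn at 1 + k1 r^2 times it, then the intrinsics apply), "camera_from_world" (4x4, takes a point from world to camera coordinates). Camera axes: x right, y down, z forward; pixel columns grow to the right and rows downward; lengths in m; the calibration is good to about 2 mm. A picture is of the moment at which its call begins.
- manip.hand_in(): hands the job in, once; it reports no verdict.
The state is a dict: "time_s": time; "q": joint angles; "joint_velocities": joint speeds; "joint_efforts": joint torques, N m; "eef_pos": TCP position; "eef_rot": TCP orientation; "wrist_force": force on the tool from outside, world axes, zero at the start; "ft_torque": the same for the moment, N m; "finger_gap": opening from 0.0 (shut) to 1.0 (fully open).
Only numpy, scipy, OpenCV 4.12 (cv2) and the standard library are available. Lean on these libraries where they do the work, as an engineer would, in place of code of your own. Each camera call takes 0.05 s, during which the arm holds its last target. There are 200 camera calls.

### The job

Clamp the steel hardness block in the blue test stand so that it can be tested: lower the long T-key down the stand's brass-rimmed shaft until its socket sits fully down over the square stem, then turn the key clockwise (seen from above) as far as it goes, so that the jaw grips the block. Work the clamp only through the stem, without the hand or the key touching the jaw or the block; leave the key standing fully down in the shaft, and leave the other things on the bench where they are.

Things in the scene. Friction and masses are not known exactly. Their poses are not given: they have to be found in the camera images.
- test_stand: fixed blue cast stand with a steel top, 132 x 236 mm, top face 105 mm high, jaws to 129 mm. Origin: centre of the foot at bench height; z up, y along the stand: the round boss with the key shaft is at its -y end (75 mm from the origin), the clamp with the block on its +y half.
- shaft_mouth (a point): centre of the shaft's mouth on top of the boss (brass rim 60 mm wide), 105 mm above the bench, stand's axes. The shaft is a vertical round bore 33 mm wide (flared to 41 mm in the top 8 mm), 88 mm deep. In its middle stands a brass square stem 14 mm across flats, 28 mm tall: top 60 mm below the mouth, last 6 mm tapered to 8 mm.
- shaft_floor (a point): centre of the shaft's floor, 88 mm below the mouth; the key is fully down when its lower end is here.
- clamp_stem (a joint): turn of the square stem in rad, 0 (open) to 1.22 (clamped, hard stop), growing clockwise seen from above; at 0 its flats are parallel to the stand's x and y axes. It starts between 0 and 0.2, takes about 0.11 N m to turn, 0.2 N m at the end, and stays where it is left. A cam moves the jaw 4.92 mm per rad towards +y of the stand.
- jaw_slide: dark steel carriage of the moving jaw, 60 x 16 x 22 mm, driven by the stem's cam, 49 mm from the shaft's axis when open; it carries the jaw plate. Origin: middle of its front (+y) underside, on the stand's top face; stand's axes.
- jaw_plate: steel plate 60 x 9 x 18 mm of the moving jaw, on springs 4 mm in front (+y) of the carriage; its face meets the block in the last third of the stem's turn. Origin as the carriage's.
- block_center (a point): centre of the loose steel hardness block, 45 x 60 x 15 mm, lying on the stand's top face between the moving jaw and the fixed jaw (grips its 45 mm width, along its x), 0.3 to 2 mm short of the fixed jaw at the start. z up.
- key_grip (a point): point on the axis of the T-key's round shank (14 mm thick, free from 72 to 178 mm above the lower end), 105 mm from the lower end, near the centre of mass (0.3 to 0.5 kg). Key 200 mm long; its z axis runs from socket to crossbar, its y along the crossbar. At the start it lies in its rest 30 degrees above level, crossbar level at the high end, x axis pointing down; lift it out upward.
- key_bar (a point): middle of the key's crossbar (100 mm long, 14 mm thick, steel with red ends, hub 23 mm wide), 190 mm from the lower end. With the key fully down it is 207 mm above the bench.
- key_end (a point): centre of the key's lower end, key axes. The lower 70 mm is a round barrel 29 mm wide; in its end is a square socket 16 mm across, 30 mm deep, its flats parallel to the key's x and y (about 0.16 rad of play either way on the stem).
- key_rest: fixed grey rest 200 x 80 mm: a cradle for the socket end with 26 mm cheeks at its -x end, a fork 114 mm high under the crossbar at its +x end, nothing beside the shank between them. Origin: centre of its foot; +x points below the key from socket to crossbar.
- meter: rebound hardness meter, 148 x 68 x 30 mm, bystander; origin at the centre of its underside.
- impact: pen-shaped impact device, 126 mm long, bystander; origin at its underside.
- spare_block: spare hardness block lying on the bench, 45 x 60 x 15 mm, bystander; origin at its underside.
- pen_marker: black marker, 132 mm long, bystander; origin at its underside.
Not all that is in view belongs to the job. What is shaped like the part that bears key_grip but brown is not meant. Leave any pink look-alike of the part that bears block_center alone.

How it is judged:
By the outcome, as a careful person would: the job done as asked, in the order asked, and still so for the second after the job is handed in, with the robot touching nothing.
It also fails if it takes over 54 s, if anything falls off the work surface, if the arm or the gripper's body presses on something with over 40 N, if the wrist force passes 120 N, or if a joint passes its speed limit or range.

## Working session

There is one attempt and no reset: what is moved stays moved. The work goes in short steps, Python scripts to look and compute and a tool call to move; the robot and the scene stay as the last step left them, time stands still between calls to the robot, and variables do not carry over. Pictures are saved under pics/ and viewed, on a budget of 10 in all, crops included, one or two more only if the job needs it, and the job is handed in when it is done.

Besides the shell and the picture viewer there is one more tool, called after "Request:" as a command line: name --pt "numbers of a row" for each row, then --argument value for the rest. servo_tool: Moves the arm, as the interface text tells. Its arguments: {"type":"object","properties":{"targets":{"type":"array","items":{"type":"array","items":{"type":"number"}}},"grip_force":{"type":"number"}},"required":["targets"]}

```bash
mkdir -p pics; ls; cat > h.py <<'E'
import numpy as np,cv2,pickle
from rig import manip,viewer
def grab(n,tag):
    c=viewer.camera(n); pickle.dump(c,open(f'pics/{tag}.pkl','wb')); cv2.imwrite(f'pics/{tag}.png',cv2.cvtColor(c['image'],cv2.COLOR_RGB2BGR)); return c
def load(tag): return pickle.load(open(f'pics/{tag}.pkl','rb'))
def rays(c,uv):
    uv=np.atleast_2d(np.asarray(uv,float)); K=c['mtx']
    d=np.c_[(uv[:,0]-K[0,2])/K[0,0],(uv[:,1]-K[1,2])/K[1,1]]; s=d.copy()
    for _ in range(20): s=d/(1+c['k1']*(s**2).sum(1,keepdims=True))
    T=np.linalg.inv(c['camera_from_world']); 
    return T[:3,3],np.c_[s,np.ones(len(s))]@T[:3,:3].T
def plane(c,uv,z):
    o,d=rays(c,uv); return o+d*((z-o[2])/d[:,2])[:,None]
def deep(c,uv):
    uv=np.atleast_2d(uv); o,d=rays(c,uv); z=c['depth'][uv[:,1].astype(int),uv[:,0].astype(int)]; return o+d*z[:,None]
def cloud(c):
    h,w=c['depth'].shape; v,u=np.mgrid[:h,:w]; return deep(c,np.c_[u.ravel(),v.ravel()]).reshape(h,w,3)
def proj(c,P):
    P=np.atleast_2d(P); M=c['camera_from_world']; q=P@M[:3,:3].T+M[:3,3]; s=q[:,:2]/q[:,2:]; s=s*(1+c['k1']*(s**2).sum(1,keepdims=True)); return s*[c['mtx'][0,0],c['mtx'][1,1]]+c['mtx'][:2,2]
E
python3 - <<'E'
from h import *
for n in ('scene','side'):
    c=grab(n,n+'0'); print(n,np.linalg.inv(c['camera_from_world']).round(3),c['mtx'],c['k1'])
print(manip.sense())
a=np.hstack([cv2.imread('pics/scene0.png'),cv2.imread('pics/side0.png')])
E
```

```text
pics
scene [[ 0.552 -0.59   0.589 -0.644]
 [-0.834 -0.393  0.388 -0.508]
 [ 0.002 -0.706 -0.709  1.457]
 [ 0.     0.     0.     1.   ]] [[482.54171535   0.         278.75298539]
 [  0.         482.54171535 206.97773272]
 [  0.           0.           1.        ]] -0.1565443983993032
side [[-0.914 -0.28   0.293  0.02 ]
 [-0.405  0.593 -0.696  1.397]
 [ 0.021 -0.755 -0.656  1.193]
 [ 0.     0.     0.     1.   ]] [[507.21733906   0.         280.59232731]
 [  0.         507.21733906 208.61758482]
 [  0.           0.           1.        ]] -0.01110441174961787
{'time_s': 0.1, 'q': array([-6.40241254e+01,  2.02555404e+01,  9.36230317e+01, -2.16709183e-04,
        6.61877029e+01, -1.38248620e-01]), 'joint_velocities': array([-0.12633698, -0.00335683, -0.12797273,  0.0376808 ,  0.00345283,
        0.02655359]), 'joint_efforts': array([ 9.57481170e-04, -5.94901264e+01, -3.34932375e+01,  6.99351146e-02,
        1.83131627e-02, -4.90898697e-05]), 'eef_pos': array([ 0.27490649, -0.56082284,  0.21398454]), 'eef_rot': array([-1.79933725e+02,  3.82451910e-05,  2.61142108e+01]), 'wrist_force': array([-0.62619852,  0.25089569,  0.41526641]), 'ft_torque': array([ 0.00192125, -0.02297445,  0.02606427]), 'finger_gap': 0.9977101784626634}
```

View pics/scene0.png

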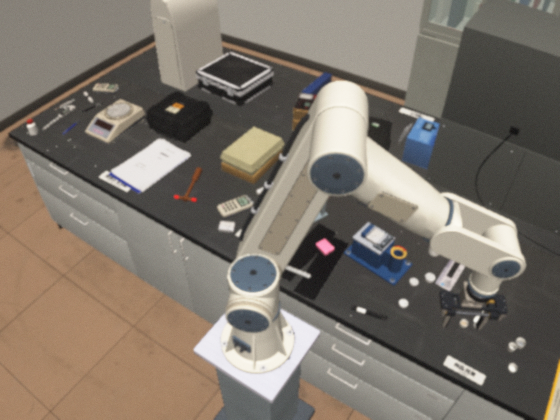

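View pics/side0.png

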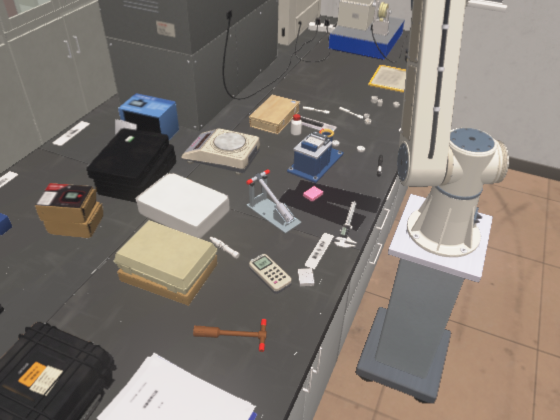

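The scene view shows the blue stand at about (380,250), with the arm hiding the key. In the side view:
- Steel T-key in its grey rest: (273,203), red bar ends at (252,182) and (267,172). This one fits the description.
- Brown key lying on the bench: (235,333). This is the decoy.
- Stand: (318,153), with its brass ring at about (327,132).
- Pink block: (313,193). This is the look-alike.

I'll confirm with an enlarged crop and take rough positions.

```bash
python3 - <<'E'
from h import *
im=cv2.imread('pics/side0.png')[105:255,220:390]
cv2.imwrite('pics/c1.png',cv2.resize(im,None,fx=4.4,fy=4,interpolation=cv2.INTER_CUBIC)[:, :748])
c=load('side0')
for uv in [(252,182),(267,172),(290,215),(275,195),(280,222),(327,132),(313,140),(318,170),(340,155)]:
    print(uv,deep(c,uv)[0].round(3))
s=load('scene0')
for uv in [(399,253),(375,238),(377,265)]: print(uv,deep(s,uv)[0].round(3))
E
```

```text
(252, 182) [0.652 0.161 0.11 ]
(267, 172) [0.621 0.103 0.123]
(290, 215) [0.49  0.199 0.049]
(275, 195) [ 0.605  0.068 -0.001]
(280, 222) [0.523 0.207 0.01 ]
(327, 132) [ 0.536 -0.285  0.089]
(313, 140) [0.02  1.397 1.193]
(318, 170) [ 0.502 -0.104  0.031]
(340, 155) [ 0.465 -0.261  0.014]
(399, 253) [ 0.552 -0.259  0.075]
(375, 238) [ 0.53  -0.162  0.12 ]
(377, 265) [ 0.483 -0.206  0.04 ]
```

View pics/c1.png

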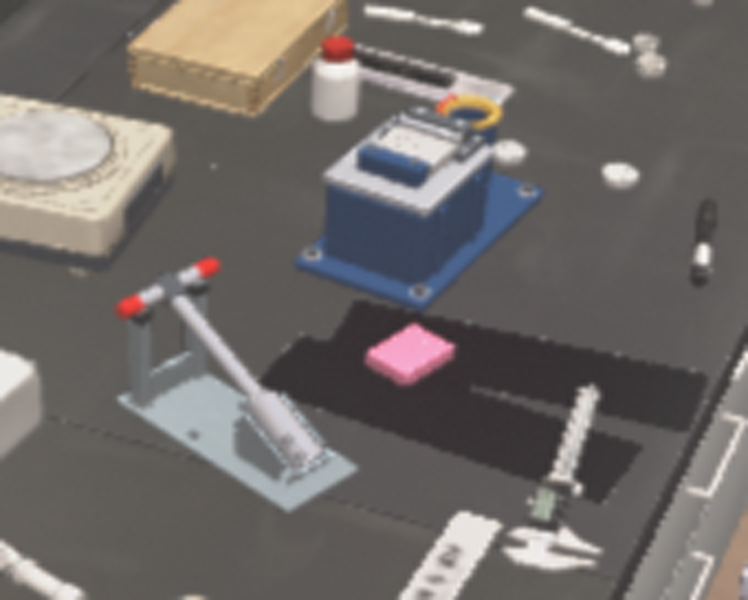

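The crop confirms it: steel key with red ends in the grey rest, stand to its upper right, pink block left alone. Next I'll get the wrist camera's mounting, then look from above.

```bash
cat >> h.py <<'E'
from scipy.spatial.transform import Rotation as R
def tool():
    s=manip.sense(); return np.array(s['eef_pos']),R.from_euler('xyz',s['eef_rot'],degrees=True).as_matrix(),s
def shift(target,yaw=None):
    p,M,s=tool(); d=(np.array(target)-p)@M*1000; print('pos',p.round(4),'rot',s['eef_rot'].round(2),'gap',round(s['finger_gap']*91.9,1),'F',s['wrist_force'].round(1),'t',s['time_s'],'\nshift mm',d.round(1), 'turn',None if yaw is None else round(-np.radians((yaw-s['eef_rot'][2]+180)%360-180),3)); return d
E
python3 - <<'E'
from h import *
c=viewer.camera('wrist'); p,M,s=tool(); T=np.linalg.inv(c['camera_from_world'])
print('cam in tool',((T[:3,3]-p)@M).round(3), (M.T@T[:3,:3]).round(3)); print(c['mtx'])
shift([0.42,-0.2,0.45],0); shift([0.5,0.1,0.45],0)
E
```

```text
cam in tool [ 0.072  0.001 -0.169] [[-0.    -0.967 -0.255]
 [ 1.    -0.001  0.001]
 [-0.001 -0.255  0.967]]
[[351.71797497   0.         283.06699291]
 [  0.         351.71797497 210.50368447]
 [  0.           0.           1.        ]]
pos [ 0.2749 -0.5609  0.2141] rot [-179.94    0.     26.11] gap 91.9 F [0.7 0.4 0.3] t 0.15 
shift mm [ 289.1 -260.4 -235.7] turn 0.456
pos [ 0.2749 -0.5609  0.2141] rot [-179.94    0.     26.11] gap 91.9 F [0.7 0.4 0.3] t 0.15 
shift mm [ 493.  -494.6 -235.4] turn 0.456
```

Request:
servo_tool --pt "91 0 0 -50 0.1" --pt "91 30 -25 -100 0.2" --pt "91 70 -65 -150 0.3" --pt "91 110 -105 -190 0.456" --pt "91 145 -140 -215 0.456" --pt "91 180 -175 -235 0.456" --pt "91 220 -205 -235 0.456" --pt "91 255 -235 -235 0.456" --pt "91 289 -260 -235 0.456" --pt "91 289 -260 -235 0.456" --pt "91 289 -260 -235 0.456"

```text
time_s: 1.25
eef_pos: [0.422, -0.1959, 0.4502]
eef_rot: [-179.9, -0.1, 0.3]
wrist_force: [0.3, -1.1, -1.0]
finger_gap: 0.99
```

```bash
python3 - <<'E'
from h import *
grab('wrist','w1'); shift([0.54,0.12,0.40],0)
E
```

```text
pos [ 0.4211 -0.1981  0.4498] rot [-1.8e+02 -3.0e-02  2.7e-01] gap 91.1 F [-0.6  0.4  0.8] t 1.3 
shift mm [ 120.4 -317.5   49.9] turn 0.005
```

View pics/w1.png

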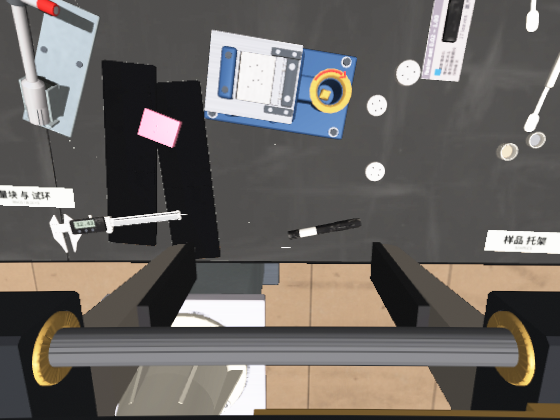

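The wrist view shows the stand at (280,85), its brass ring at (330,92) with the stem visible inside, and the key rest at the upper left (50,70). Now over the key.

Request:
servo_tool --pt "91 30 -50 0 0" --pt "91 45 -95 0 0" --pt "91 60 -140 0 0" --pt "91 75 -185 0 0" --pt "91 90 -230 10 0" --pt "91 105 -275 30 0" --pt "91 120 -317 50 0" --pt "91 120 -317 50 0" --pt "91 120 -317 50 0"

```text
time_s: 2.2
eef_pos: [0.5402, 0.1159, 0.3984]
eef_rot: [179.9, 0.1, 0.0]
wrist_force: [-0.2, -0.5, 1.1]
finger_gap: 0.991
```

```bash
python3 - <<'E'
from h import *
c=grab('wrist','w2'); 
im=cv2.imread('pics/w2.png')[:270,100:480]; cv2.imwrite('pics/w2c.png',cv2.resize(im,None,fx=2.1,fy=2.1,interpolation=cv2.INTER_CUBIC))
# stand
c=load('w1'); P=cloud(c); hsv=cv2.cvtColor(c['image'],cv2.COLOR_RGB2HSV)
ring=cv2.inRange(hsv,(18,120,90),(35,255,255)); ring[:50]=0; ring[150:]=0; ring[:,:290]=0; ring[:,365:]=0
cn=max(cv2.findContours(ring,cv2.RETR_EXTERNAL,cv2.CHAIN_APPROX_NONE)[0],key=cv2.contourArea)
W=plane(c,cn[:,0],.105)[:,:2]; (x,y),r=cv2.minEnclosingCircle(W.astype(np.float32)); print('ring',x,y,r, W.mean(0), 'ztop',np.median(P[ring>0][:,2]))
el=cv2.fitEllipse(cn); print(el, plane(c,el[0],.105))
m=(P[...,2]>.099)&(P[...,2]<.111); m[:20]=0; m[150:]=0; m[:,:190]=0;m[:,380:]=0
m&=hsv[...,1]<60
q=P[m][:,:2].astype(np.float32); print(len(q),cv2.minAreaRect(q), np.median(P[m][:,2]))
blue=(cv2.inRange(hsv,(100,120,40),(125,255,255))>0)&(P[...,2]<.03); blue[:20]=0;blue[150:]=0;blue[:,:190]=0;blue[:,380:]=0
q=P[blue]; print(len(q),cv2.minAreaRect(q[:,:2].astype(np.float32)),np.median(q[:,2]))
E
```

```text
ring 0.5299474000930786 -0.2609512507915497 0.029107239097356796 [ 0.53074057 -0.26167775] ztop 0.10387135934781899
((330.27606201171875, 92.05715942382812), (38.027008056640625, 41.2421875), 68.93788146972656) [[ 0.52924037 -0.26120156  0.105     ]]
3189 ((0.5416226387023926, -0.18849557638168335), (0.19625194370746613, 0.10429553687572479), 81.82750701904297) 0.1044837673080089
2866 ((0.5415667295455933, -0.18824484944343567), (0.2346033900976181, 0.13083048164844513), 81.67346954345703) 0.011471459702392939
```

View pics/w2c.png

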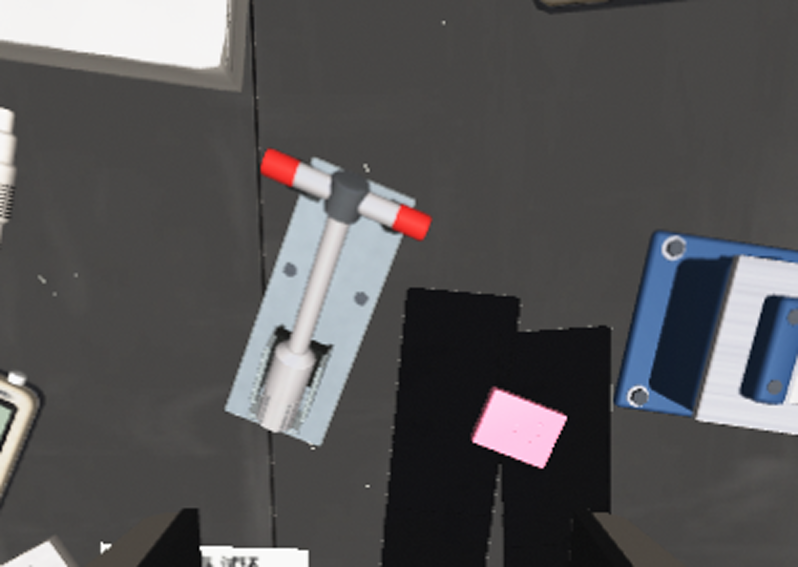

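The view shows the rest at (320,300), the hub at (348,195), red ends at (280,168) and (413,221), and the socket barrel at (285,390). The stand fit agrees with the given sizes: foot 235x131 mm, ring radius 29 mm. Next I'll measure the key and the fork.

```bash
python3 - <<'E'
from h import *
c=load('w2'); P=cloud(c); hsv=cv2.cvtColor(c['image'],cv2.COLOR_RGB2HSV)
red=(cv2.inRange(hsv,(0,150,80),(8,255,255))|cv2.inRange(hsv,(172,150,80),(180,255,255)))
n,l,st,ce=cv2.connectedComponentsWithStats(red); E=[]
for i in range(1,n):
    if st[i,4]>60: q=P[l==i]; print(ce[i],st[i,4],q.mean(0).round(4),q[:,2].max().round(4)); E.append((ce[i],q))
# outer ends along bar
zc=.108
A,B=[plane(c,e[0],zc+.004)[0] for e in E[:2]]
d=(B-A)[:2]; d/=np.linalg.norm(d); q=np.vstack([e[1] for e in E[:2]])
t=q[:,:2]@d; print('bar dir',d,'span',t.min(),t.max()); 
u=np.array([-d[1],d[0]]); u*=np.sign(u[0]); print('u',u,np.degrees(np.arctan2(u[1],u[0])))
mid=(A+B)[:2]/2; print('mid',mid)
# profile in rest frame: s along u, t along v (left)
v=np.array([-u[1],u[0]]); X=P-np.r_[mid,0]; s=X[...,:2]@u; tt=X[...,:2]@v; z=P[...,2]
m=(abs(tt)<.006)&(s<.02)&(s>-.19)&(z>.015)
for a in np.arange(-.19,.02,.015):
    k=m&(s>=a)&(s<a+.015); 
    if k.sum(): print(round(a+.0075,4),k.sum(),'zmax',np.percentile(z[k],95).round(4),'t',)
# rest foot
m=(z<.02)&(z>.003)&(s>-.25)&(s<.06)&(abs(tt)<.07); r=cv2.minAreaRect(P[m][:,:2].astype(np.float32)); print('foot',r,(np.array(r[0])-mid)@np.c_[u,v])
# fork: points at 0.03..0.12 near s 
for dz in np.arange(.02,.13,.01):
    k=(z>dz)&(z<=dz+.01)&(s>-.05)&(s<.06)&(abs(tt)<.06)
    h,_=np.histogram(tt[k],np.arange(-.06,.061,.006)); print(round(dz,2),h, 's',np.percentile(s[k],[2,98]).round(3) if k.sum() else '')
S=load('side0');Q=cloud(S);X=Q-np.r_[mid,0]; s=X[...,:2]@u; tt=X[...,:2]@v; z=Q[...,2]
print('side')
for dz in np.arange(.02,.13,.01):
    k=(z>dz)&(z<=dz+.01)&(s>-.05)&(s<.06)&(abs(tt)<.06)
    h,_=np.histogram(tt[k],np.arange(-.06,.061,.006)); print(round(dz,2),h, 's',np.percentile(s[k],[2,98]).round(3) if k.sum() else '')
E
```

```text
[232.39819005  78.88687783] 221 [0.6557 0.1746 0.1251] 0.1295
[295.93170732 105.7902439 ] 205 [0.6255 0.0993 0.1255] 0.1295
bar dir [-0.37243757 -0.92805725] span -0.4367997631461436 -0.3156613125297064
u [ 0.92805725 -0.37243757] -21.86602702326028
mid [0.64140832 0.1375976 ]
-0.1675 44 zmax 0.0438 t
-0.1525 65 zmax 0.0519 t
-0.1375 70 zmax 0.0616 t
-0.1225 74 zmax 0.0697 t
-0.1075 87 zmax 0.0708 t
-0.0925 3330 zmax 0.5102 t
-0.0775 5789 zmax 0.5101 t
-0.0625 88 zmax 0.096 t
-0.0475 97 zmax 0.1055 t
-0.0325 110 zmax 0.1136 t
-0.0175 125 zmax 0.1274 t
-0.0025 137 zmax 0.1347 t
0.0125 60 zmax 0.1297 t
foot ((0.5742965340614319, 0.14810213446617126), (0.10940325260162354, 0.22675974667072296), 68.18822479248047) [-0.06619587 -0.01524614]
0.02 [0 0 0 0 1 0 0 0 0 0 0 0 0 0 0 0 0 0 0 0] s [-0.008 -0.008]
0.03 [0 0 0 0 0 0 0 0 0 0 0 0 0 2 0 1 0 0 0 0] s [-0.009 -0.007]
0.04 [0 0 0 0 1 0 0 0 0 0 0 0 0 1 2 1 0 0 0 0] s [-0.009 -0.007]
0.05 [0 0 0 0 1 1 0 0 0 0 0 0 0 1 1 0 0 0 0 0] s [-0.009 -0.008]
0.06 [0 0 0 1 0 0 0 0 0 0 0 0 0 1 2 0 0 0 0 0] s [-0.009 -0.007]
0.07 [0 0 0 0 1 1 0 0 0 0 0 0
[... 478 characters left out ...]
 2 6 2 0 0 0] s [-0.011  0.002]
0.03 [0 0 0 0 1 4 2 4 2 5 2 3 4 2 0 4 5 0 0 0] s [-0.009  0.008]
0.04 [0 0 0 0 1 5 4 1 0 0 0 0 0 0 3 7 3 0 0 0] s [-0.012  0.008]
0.05 [0 0 0 0 0 1 5 0 0 0 0 0 0 0 2 4 3 0 0 0] s [-0.011  0.005]
0.06 [0 0 0 0 0 0 2 0 0 0 0 0 0 0 3 8 6 0 0 0] s [-0.011  0.007]
0.07 [0 0 0 0 3 0 0 0 0 0 0 0 0 0 1 2 3 0 0 0] s [-0.009  0.006]
0.08 [0 0 0 0 2 2 0 0 0 0 0 0 0 0 1 7 3 0 0 0] s [-0.01   0.007]
0.09 [0 0 0 0 2 5 1 0 0 0 2 4 0 0 4 3 5 0 0 0] s [-0.047  0.006]
0.1 [0 0 0 0 3 7 3 0 1 6 8 6 0 0 3 5 5 0 0 0] s [-0.048  0.003]
0.11 [0 1 0 0 2 5 2 0 0 4 7 8 1 1 2 1 4 2 3 0] s [-0.037  0.007]
0.12 [ 0  1  5  6  6  4  3  8  5  5  5 11  7  5  2  6  6  5  4  0] s [-0.016  0.005]
```

Bar: centre (0.6407, 0.137, 0.1205), matching fork 114 + 7 = 121 mm, and length about 100 mm. The key points along -21.9°. Prongs are at t = ±20 to 36 mm and 17 mm thick.

The tool always stays vertical, so the plan is:
1. Pinch the bar beside the hub with the fingertips above the prongs.
2. Swing the key upright about its socket end in the cradle.
3. Slide along to the hub and regrip there.

I'll hover first.

```bash
python3 - <<'E'
from h import *
shift([.6318,.1147,.18],68.1); print(manip.sense()['q'].round(1))
E
```

```text
pos [0.5403 0.1152 0.3993] rot [ 1.7995e+02  5.0000e-02 -4.0000e-02] gap 91.5 F [ 0.6 -0.8 -0. ] t 2.25 
shift mm [ 91.7   0.3 219.2] turn -1.189
[ 11.9   6.6  88.2  -0.   85.3 102. ]
```

Request:
servo_tool --pt "91 30 0 0 -0.15" --pt "91 60 0 20 -0.3" --pt "91 92 0 60 -0.45" --pt "91 92 0 100 -0.6" --pt "70 92 0 135 -0.75" --pt "60 92 0 170 -0.9" --pt "60 92 0 190 -1.05" --pt "60 92 0 200 -1.189" --pt "60 92 0 200 -1.189" --pt "60 92 0 200 -1.189" --pt "60 92 0 200 -1.189"

```text
time_s: 3.35
eef_pos: [0.6331, 0.1156, 0.2012]
eef_rot: [179.9, -0.1, 67.9]
wrist_force: [0.2, -1.3, 0.1]
finger_gap: 0.652
```

```bash
python3 - <<'E'
from h import *
c=grab('wrist','w3'); shift([.6318,.1147,.1165],68.1)
P=cloud(c); hsv=cv2.cvtColor(c['image'],cv2.COLOR_RGB2HSV)
red=(cv2.inRange(hsv,(0,150,60),(8,255,255))|cv2.inRange(hsv,(172,150,60),(180,255,255)))
n,l,st,ce=cv2.connectedComponentsWithStats(red)
for i in range(1,n):
    if st[i,4]>60: q=P[l==i]; print(ce[i],st[i],q.mean(0).round(4),np.percentile(q[:,2],[5,95,99]).round(4))
E
```

```text
pos [0.633  0.1159 0.2011] rot [ 1.7989e+02 -6.0000e-02  6.7930e+01] gap 60.0 F [-0.  -0.   0.6] t 3.4 
shift mm [-1.7 -0.8 84.6] turn -0.003
[279.83928571 129.92857143] [269 116  22  29 616] [0.6556 0.1746 0.1261] [0.1228 0.1285 0.1294]
[280.51983299 241.78914405] [271 229  20  26 479] [0.625  0.0991 0.1227] [0.1209 0.1284 0.1293]
```

View pics/w3.png

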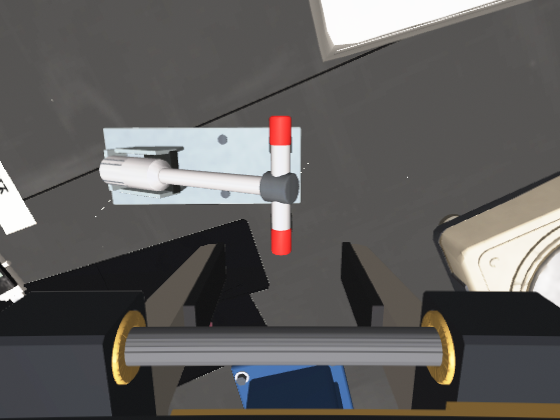

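The bar lies along column 280, centred between the fingers (column 283) and parallel to tool x, with its top at 0.1285. Descending to tips at z ≈ 0.1165, then closing gently.

Request:
servo_tool --pt "40 -2 -1 40 0" --pt "40 -2 -1 70 0" --pt "40 -2 -1 82 0" --pt "40 -2 -1 84.5 0" --pt "26 -2 -1 84.5 0" --pt "18 -2 -1 84.5 0" --pt "10 -2 -1 84.5 0" --pt "10 -2 -1 84.5 0" --pt "10 -2 -1 84.5 0" --grip_force 12

```text
time_s: 4.3
eef_pos: [0.6313, 0.1151, 0.1162]
eef_rot: [179.9, -0.1, 68.1]
wrist_force: [0.2, -0.1, 5.8]
finger_gap: 0.146
```

```bash
python3 - <<'E'
from h import *
shift([.6318,.1147,.1165],68.1)
for k in (2,10,20,30,40,50,60):  # arc: bar centre displacement from 30deg, tool y=+u
    a=np.radians(30+k); print(k,'y %.1f z %.1f'%(190*(np.cos(a)-np.cos(np.pi/6)),-190*(np.sin(a)-.5)))
E
```

```text
pos [0.6313 0.1151 0.1162] rot [ 1.7991e+02 -6.0000e-02  6.8110e+01] gap 13.4 F [ 0.2 -0.1  5.8] t 4.3 
shift mm [-0.2  0.6 -0.3] turn 0.0
2 y -3.4 z -5.7
10 y -19.0 z -27.1
20 y -42.4 z -50.5
30 y -69.5 z -69.5
40 y -99.6 z -83.5
50 y -131.6 z -92.1
60 y -164.5 z -95.0
```

Gap 13.4 mm, so the bar is held. I'm swinging it along the arc about the lower barrel edge, halfway first.

Request:
servo_tool --pt "10 0 -4 -5.5 0" --pt "10 0 -12 -16 0" --pt "10 0 -21 -25.5 0" --pt "10 0 -33 -36 0" --pt "10 0 -46 -46.5 0" --pt "10 0 -60 -55 0" --pt "10 0 -75 -62 0" --pt "10 0 -75 -62 0" --pt "10 0 -75 -62 0" --grip_force 9

```text
time_s: 5.2
eef_pos: [0.565, 0.1429, 0.1808]
eef_rot: [179.5, -0.2, 68.1]
wrist_force: [7.6, -4.5, 13.1]
finger_gap: 0.149
```

```bash
python3 - <<'E'
from h import *
grab('wrist','w4');grab('side','s4'); shift([.6318,.1147,.1165],68.1)
a=cv2.imread('pics/w4.png'); b=cv2.imread('pics/s4.png')[100:250,190:340]
cv2.imwrite('pics/v4.png',np.hstack([cv2.resize(a,(440,330)),cv2.resize(b,(330,330),interpolation=cv2.INTER_CUBIC)]))
E
```

```text
pos [0.5653 0.1428 0.1807] rot [179.45  -0.24  68.13] gap 13.3 F [ 7.8 -3.9 13.4] t 5.3 
shift mm [-1.6 71.6 64.8] turn 0.001
```

View pics/v4.png

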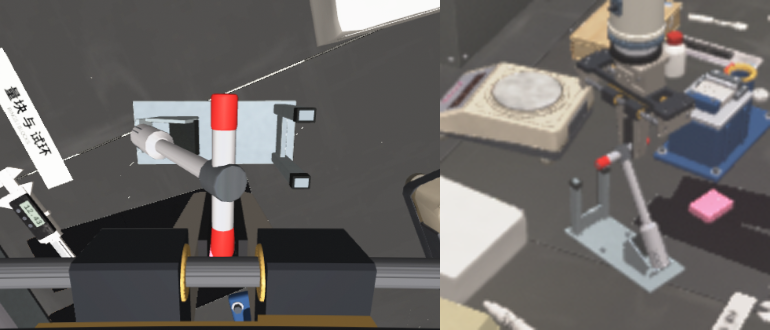

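The swing is working: the key is at about 60°, with its end held in the cradle and 16 N of axial push. I'll continue on a slightly larger radius to ease that push.

Request:
servo_tool --pt "10 0 -5 -7 0" --pt "10 0 -14 -12 0" --pt "10 0 -30 -17 0" --pt "10 0 -47 -21 0" --pt "10 0 -63 -23 0" --pt "10 0 -80 -24 0" --pt "10 0 -90 -24 0" --pt "10 0 -90 -24 0" --pt "10 0 -90 -24 0" --grip_force 8

```text
time_s: 6.2
eef_pos: [0.4766, 0.177, 0.2023]
eef_rot: [180.0, -0.0, 68.2]
wrist_force: [-0.3, -1.3, 10.9]
finger_gap: 0.147
```

```bash
python3 - <<'E'
from h import *
grab('wrist','w5');grab('side','s5'); shift([.6318,.1147,.1165],68.1)
a=cv2.imread('pics/w5.png'); b=cv2.imread('pics/s5.png')[120:250,210:340]
cv2.imwrite('pics/v5.png',np.hstack([cv2.resize(a,(440,330)),cv2.resize(b,(330,330),interpolation=cv2.INTER_CUBIC)]))
E
```

```text
pos [0.4769 0.1769 0.2023] rot [ 1.7997e+02 -4.0000e-02  6.8140e+01] gap 13.4 F [-0.4 -2.  10.7] t 6.3 
shift mm [-1.000e-01  1.669e+02  8.590e+01] turn 0.001
```

View pics/v5.png

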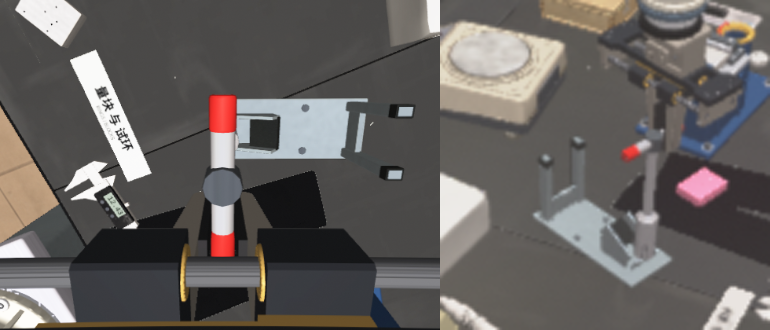

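The key is upright, with its base on the cradle end. Now I'll open a little (caging the bar), slide 24 mm to the hub, lower 12 mm and regrip.

Request:
servo_tool --pt "30 0 0 0 0" --pt "30 0 0 0 0" --pt "30 0 0 0 0" --pt "30 8 0 0 0" --pt "30 16 0 0 0" --pt "30 24 0 0 0" --pt "30 24 0 6 0" --pt "30 24 0 12 0" --pt "15 24 0 12 0" --pt "15 24 0 12 0" --pt "15 24 0 12 0" --pt "15 24 0 12 0" --grip_force 25

```text
time_s: 7.5
eef_pos: [0.4865, 0.1987, 0.1893]
eef_rot: [180.0, -0.0, 68.1]
wrist_force: [0.1, -0.5, -0.6]
finger_gap: 0.164
```

```bash
python3 - <<'E'
from h import *
c=grab('wrist','w6'); p,M,s=tool(); print(p.round(4),s['finger_gap']*91.9,s['wrist_force'])
P=cloud(c); hsv=cv2.cvtColor(c['image'],cv2.COLOR_RGB2HSV)
red=(cv2.inRange(hsv,(0,150,60),(8,255,255))|cv2.inRange(hsv,(172,150,60),(180,255,255)))
n,l,st,ce=cv2.connectedComponentsWithStats(red)
for i in range(1,n):
    if st[i,4]>60: q=P[l==i]; q=q[q[:,2]>.15]; print(ce[i].round(),st[i],((q-p)@M*1000).mean(0).round(1),(np.percentile((q-p)@M*1000,[3,97],axis=0)).round(1))
E
```

```text
[0.4865 0.1987 0.1893] 15.232224034474303 [-0.02359297  0.4063267   0.27151859]
```

Gap 15.2 equals the commanded value, so nothing is gripped. I need to look.

```bash
python3 - <<'E'
from h import *
grab('side','s6')
a=cv2.imread('pics/w6.png'); b=cv2.imread('pics/s6.png')[120:280,190:350]
cv2.imwrite('pics/v6.png',np.hstack([cv2.resize(a,(440,330)),cv2.resize(b,(330,330),interpolation=cv2.INTER_CUBIC)]))
E
```

```text
(no output)
```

View pics/v6.png

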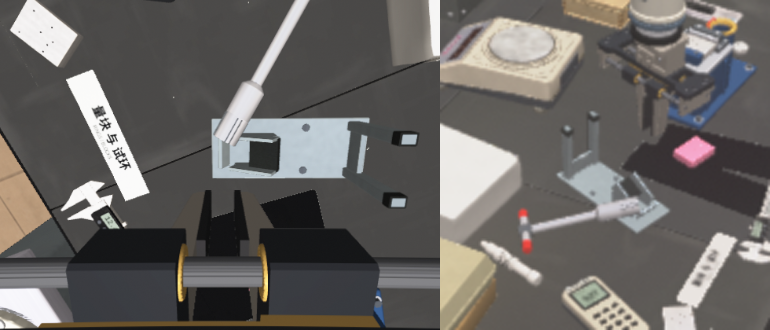

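When I released it, the key toppled sideways. It now lies with the barrel over the cradle cheek and the bar on the bench; the side crop shows the red ends near (525,215)-(525,245). New plan: pinch the bar there, lift, stand the key up on free bench, and stay gripped until the shaft guides it. I'm measuring its new pose.

```bash
cat > m.py <<'E'
from h import *
def reds(c,zl=(-.01,.4)):
    P=cloud(c); hsv=cv2.cvtColor(c['image'],cv2.COLOR_RGB2HSV)
    red=(cv2.inRange(hsv,(0,150,60),(8,255,255))|cv2.inRange(hsv,(172,150,60),(180,255,255)))
    n,l,st,ce=cv2.connectedComponentsWithStats(red)
    for i in range(1,n):
        if st[i,4]>25: q=P[l==i]; print(ce[i].round(1),st[i].tolist(),q.mean(0).round(4),'z',np.percentile(q[:,2],[5,95]).round(4))
E
python3 - <<'E'
from m import *
c=load('s6'); reds(c); 
s0=load('side0'); 
d=cv2.absdiff(cv2.cvtColor(c['image'],6),cv2.cvtColor(s0['image'],6)); m=(d>40).astype(np.uint8); m=cv2.morphologyEx(m,cv2.MORPH_OPEN,np.ones((2,2)))
n,l,st,ce=cv2.connectedComponentsWithStats(m)
for i in range(1,n):
    if st[i,4]>25: print(st[i].tolist())
P=cloud(load('w6')); 
for uv in [(382,20),(350,75),(320,125),(300,165),(285,180)]: print(uv,P[uv[1],uv[0]].round(4))
shift([.5,.3,.25])
E
```

```text
[ 50.2 186.8] [46, 183, 10, 7, 26] [1.2313 0.4961 0.1313] z [0.1267 0.135 ]
[263.2 321.8] [261, 319, 5, 7, 31] [0.3939 0.6141 0.0176] z [0.0138 0.0207]
[261.3 346.4] [259, 343, 6, 8, 41] [0.3644 0.6882 0.0165] z [0.0089 0.0213]
[281, 0, 146, 126, 5970]
[402, 0, 103, 180, 7130]
[470, 0, 48, 22, 760]
[405, 71, 15, 23, 251]
[420, 79, 17, 13, 140]
[290, 100, 10, 5, 28]
[283, 102, 7, 18, 87]
[286, 123, 6, 9, 36]
[302, 126, 7, 6, 27]
[293, 132, 9, 4, 28]
[302, 137, 10, 6, 35]
[406, 141, 8, 12, 35]
[296, 144, 24, 15, 116]
[399, 156, 10, 26, 128]
[508, 157, 5, 13, 34]
[260, 180, 34, 40, 237]
[452, 185, 3, 10, 27]
[483, 184, 22, 9, 64]
[461, 188, 40, 33, 843]
[275, 217, 11, 7, 50]
[235, 221, 39, 12, 157]
(382, 20) [0.6175 0.3052 0.0381]
(350, 75) [0.5791 0.2753 0.0411]
(320, 125) [0.5402 0.2472 0.0552]
(300, 165) [0.5126 0.2223 0.0554]
(285, 180) [0.4938 0.2099 0.0239]
pos [0.4865 0.1987 0.1893] rot [ 1.7999e+02 -1.0000e-02  6.8100e+01] gap 15.0 F [-0.  -0.2  0.7] t 7.6 
shift mm [ 99.1 -25.2 -60.7] turn None
```

Nothing else moved in the side view; only the arm, key and shadow pixels changed. The key axis heads about 38°, sloping down to the bar near (0.64, 0.32). Hovering there.

```bash
python3 - <<'E'
from h import *
shift([.655,.30,.21],128)
E
```

```text
pos [0.4865 0.1987 0.1893] rot [ 1.7999e+02 -1.0000e-02  6.8100e+01] gap 15.0 F [-0.  -0.2  0.7] t 7.6 
shift mm [156.9 118.6 -20.7] turn -1.045
```

Request:
servo_tool --pt "60 10 10 -40 0" --pt "60 35 25 -60 -0.15" --pt "60 60 45 -60 -0.3" --pt "60 85 65 -60 -0.45" --pt "60 110 85 -60 -0.6" --pt "60 135 100 -45 -0.75" --pt "60 157 118 -35 -0.9" --pt "60 157 118 -21 -1.045" --pt "60 157 118 -21 -1.045" --pt "60 157 118 -21 -1.045" --pt "60 157 118 -21 -1.045"

```text
time_s: 8.7
eef_pos: [0.6544, 0.3003, 0.2112]
eef_rot: [179.9, 0.0, 127.8]
wrist_force: [0.7, -1.0, -0.7]
finger_gap: 0.655
```

```bash
python3 - <<'E'
from m import *
c=grab('wrist','w7'); reds(c); shift([.655,.30,.21],128)
E
```

```text
[300.1 132.4] [292, 122, 17, 21, 285] [0.6338 0.3554 0.0152] z [0.0106 0.0181]
[288.1 208.9] [280, 200, 17, 19, 245] [0.6726 0.2858 0.0205] z [0.0131 0.0205]
pos [0.6545 0.3004 0.2114] rot [1.7992e+02 2.0000e-02 1.2783e+02] gap 59.9 F [-0.6 -1.   0.2] t 8.75 
shift mm [-0.6  0.1  1.4] turn -0.003
```

View pics/w7.png

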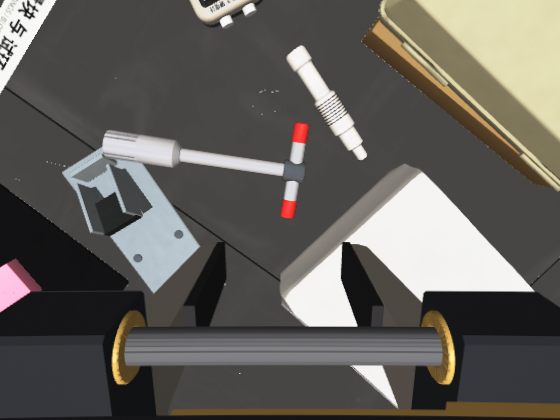

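The bar spans (300,132) to (288,209), close to level at about 11 mm high and heading 119°. The white pen-shaped device at (330,110) and the white box at (380,260) are the neighbours. I'm checking clearances.

```bash
python3 - <<'E'
from h import *
c=load('w7');P=cloud(c)
print('box',P[200:235,385:430].reshape(-1,3).mean(0),'edge',P[178,412],P[275,295],'hub',P[168:176,288:298].reshape(-1,3).max(0).round(4),'shank',P[167,255].round(4),P[162,210].round(4),'barrel',P[148,150].round(4),P[146,115].round(4))
A=np.array([.6338,.3554]);B=np.array([.6726,.2858]); d=(A-B)/np.linalg.norm(A-B); m=(A+B)/2; print(np.degrees(np.arctan2(d[1],d[0])),np.linalg.norm(A-B),m)
g=m-.024*d; print(g); shift([*g,.003],119.1)
E
```

```text
box [0.75657131 0.35601173 0.06659565] edge [0.73702377 0.3860341  0.06183693] [0.71845512 0.23826338 0.04250018] hub [0.6576 0.3563 0.3808] shank [0.6185 0.3    0.0202] [0.5793 0.2762 0.0214] barrel [0.526  0.2534 0.0301] [0.499  0.235  0.0324]
119.13841064025479 0.07968437738979954 [0.6532 0.3206]
[0.6648861 0.2996373]
pos [0.6545 0.3004 0.2114] rot [1.7992e+02 2.0000e-02 1.2783e+02] gap 59.9 F [-0.6 -1.   0.2] t 8.75 
shift mm [ -6.9   7.4 208.4] turn 0.152
```

Request:
servo_tool --pt "34 -7 7.4 30 0.08" --pt "34 -7 7.4 70 0.152" --pt "34 -7 7.4 110 0.152" --pt "34 -7 7.4 150 0.152" --pt "34 -7 7.4 180 0.152" --pt "34 -7 7.4 200 0.152" --pt "34 -7 7.4 207 0.152" --pt "34 -7 7.4 207 0.152" --pt "10 -7 7.4 207 0.152" --pt "10 -7 7.4 207 0.152" --pt "10 -7 7.4 207 0.152" --pt "10 -7 7.4 207 0.152" --grip_force 55

```text
time_s: 9.95
eef_pos: [0.6654, 0.2998, 0.0044]
eef_rot: [179.9, 0.0, 119.3]
wrist_force: [1.0, -0.1, 4.4]
finger_gap: 0.135
```

```bash
python3 - <<'E'
from h import *
shift([.6649,.2996,.004],119.1)
E
```

```text
pos [0.6654 0.2998 0.0044] rot [1.7988e+02 1.0000e-02 1.1927e+02] gap 12.4 F [ 1.  -0.1  4.4] t 9.95 
shift mm [ 0.1 -0.6  0.4] turn 0.003
```

Held. I'll lift a little, shift clear of the rest, lower the socket end to the bench, ease the grip and begin the arc.

Request:
servo_tool --pt "10 0 0 -15 0" --pt "10 0 0 -30 0" --pt "10 12 0 -30 0" --pt "10 24 0 -30 0" --pt "10 35 0 -30 0" --pt "10 35 0 -30 0" --pt "10 35 0 -15 0" --pt "10 35 0 -7 0" --pt "10 35 0 -7 0" --grip_force 55

```text
time_s: 10.85
eef_pos: [0.6475, 0.3295, 0.0088]
eef_rot: [-180.0, 0.0, 119.2]
wrist_force: [1.8, 0.2, 2.5]
finger_gap: 0.141
```

```bash
python3 - <<'E'
from m import *
c=grab('wrist','w8'); reds(c); p,M,s=tool(); print(p.round(4),s['finger_gap']*91.9,s['wrist_force'].round(1),s['ft_torque'].round(2))
a=cv2.imread('pics/w8.png'); cv2.imwrite('pics/v8.png',a[:300])
E
```

```text
[282.6 137.4] [265, 111, 36, 53, 1774] [0.6167 0.3844 0.0337] z [0.0299 0.0367]
[282.9 297.9] [269, 280, 29, 35, 818] [0.6554 0.3155 0.0199] z [0.0163 0.0224]
[0.6475 0.3294 0.0093] 12.59694944139895 [ 0.6 -0.6  2.1] [ 0.11 -0.21 -0.  ]
```

View pics/v8.png

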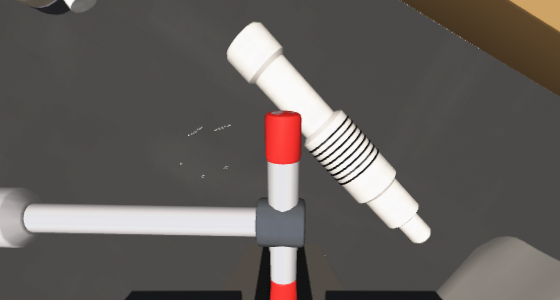

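The far bar end sits just at the white device: it's 14 mm higher than the near end, so it may be resting on it. I'll lift straight up at once, back away, and check whether the device moved.

Request:
servo_tool --pt "10 0 0 -20 0" --pt "10 0 0 -40 0" --pt "10 0 -10 -70 0" --pt "10 -5 -25 -100 0" --pt "10 -5 -40 -120 0" --pt "10 -5 -40 -120 0" --pt "10 -5 -40 -120 0" --grip_force 55

```text
time_s: 11.6
eef_pos: [0.6149, 0.3058, 0.1296]
eef_rot: [-180.0, -0.0, 119.3]
wrist_force: [0.8, 0.3, -4.6]
finger_gap: 0.135
```

```bash
python3 - <<'E'
from m import *
c=grab('wrist','w9'); reds(c); p,M,s=tool(); print(p.round(4),s['eef_rot'].round(1),s['finger_gap']*91.9,s['wrist_force'].round(1))
grab('side','s9')
def pen(c,nm):
    P=cloud(c); h=cv2.cvtColor(c['image'],cv2.COLOR_RGB2HSV); x,y,z=P[...,0],P[...,1],P[...,2]
    m=(h[...,1]<60)&(h[...,2]>140)&(z>.006)&(z<.035)&(x>.54)&(x<.76)&(y>.33)&(y<.50)
    n,l,st,ce=cv2.connectedComponentsWithStats(m.astype(np.uint8))
    i=1+np.argmax(st[1:,4]); q=P[l==i][:,:2].astype(np.float32); print(nm,st[i].tolist(),cv2.minAreaRect(q),P[l==i][:,2].max())
for n in ('w7','w9','side0','s6','s9'): pen(load(n),n)
a=cv2.imread('pics/w9.png');b=cv2.imread('pics/s9.png')[120:280,170:330]
cv2.imwrite('pics/v9.png',np.hstack([cv2.resize(a,(440,330)),cv2.resize(b,(330,330),interpolation=cv2.INTER_CUBIC)]))
E
```

```text
[282.8 135.7] [265, 111, 36, 51, 1687] [0.5838 0.3612 0.1504] z [0.1476 0.1541]
[282.9 298.6] [269, 280, 29, 37, 867] [0.6236 0.2903 0.1387] z [0.1378 0.1437]
[0.6147 0.3058 0.1288] [-179.9   -0.   119.3] 12.659922998121813 [ 0.4  0.  -5.5]
w7 [287, 45, 80, 115, 2338] ((0.6417563557624817, 0.39322471618652344), (0.02205066941678524, 0.12566712498664856), 73.37732696533203) 0.024705971590363196
w9 [305, 57, 116, 130, 3629] ((0.6417953372001648, 0.3934589624404907), (0.022264424711465836, 0.1260538101196289), 73.31263732910156) 0.024628022063804822
side0 [210, 237, 29, 21, 180] ((0.6397244334220886, 0.39604318141937256), (0.025246022269129753, 0.1258937269449234), 74.15123748779297) 0.031548835242740214
s6 [210, 237, 29, 21, 182] ((0.641177237033844, 0.39698970317840576), (0.023740772157907486, 0.12699097394943237), 74.6707534790039) 0.028564269360915828
s9 [210, 237, 29, 21, 180] ((0.6395643949508667, 0.395598441362381), (0.026459714397788048, 0.12651702761650085), 73.36891174316406) 0.027860865312265837
```

View pics/v9.png

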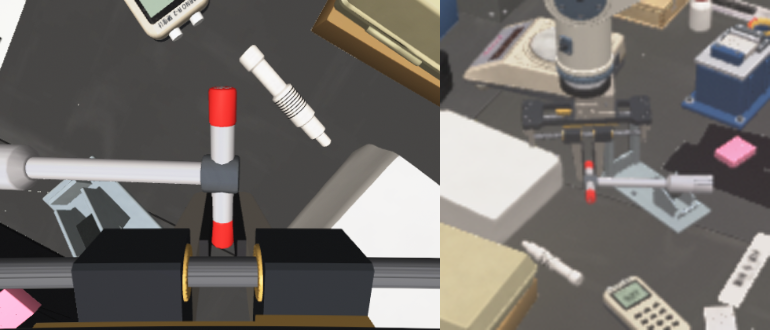

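The impact device hasn't moved: (0.642, 0.393) and 73.3° before and after. The key is held level. I'm checking the bench under the planned pivot for obstacles, numerically.

```bash
python3 - <<'E'
from h import *
for n in ('s6','w6','w7'):
    P=cloud(load(n)).reshape(-1,3); 
    print(n)
    for x in np.arange(.36,.62,.02):
        r=[]
        for y in np.arange(.20,.40,.02):
            q=P[(abs(P[:,0]-x)<.01)&(abs(P[:,1]-y)<.01)][:,2]; r.append('%4d'%(np.percentile(q,95)*1000) if len(q)>3 else '   .')
        print(round(x,2),*r)
E
```

```text
s6
0.36  670  659    4    5    3    5    4    3   13   18
0.38  660  652    6    5    4    3    3    4    3   16
0.4  321  642  631  322    2    4    5    4    4    7
0.42  321  636  626  320    4    5    4    4    4    2
0.44  470  439  617  586    3    3    5    4    4    4
0.46  475  479  607  600    3    5    4    4    4    3
0.48  593  591  487  592  568    2    3    4    4    .
0.5  590  589  490  585  567    4    4    3    4   29
0.52  586  574  500  546    2    5    3    5    4    .
0.54  489  306   53   52    4    4    3    2    3    4
0.56  323    .   10   47   40    4    4    3    3    4
0.58  322    3    .    4   36   22    5    3    3    4
0.6   11    4    5   -2   32   32    3    3    4    4
w6
0.36    0    0    0    1    1    0    0    0   13   15
0.38    0    0    0    0    0    0    0    0    0   15
0.4    0    0    0    0    0    0    0    0    0    0
0.42    0    0    0    0    0    0    0    0    0    0
0.44    0    0  295    0    0    0    0    0    0    0
0.46    0  304  309    0    0    0    0    0    0    0
0.48  285  309  301    0    0    0    0    0    0    
[... 344 characters left out ...]
  1    0    1    1    1    .    .    .    .
0.38    0    0    0    0    0    0    0    .    .    .
0.4    0    0    0    0    0    0    0    0    .    .
0.42    0    0    0    0    0    0    0    0    0    .
0.44    0    0    0    1    0    0    0    0    0    .
0.46    0    0    0    0    0    0    0    0    0    0
0.48   28   30   30    0    0    0    0    0    0   26
0.5   27   32   32   23    0    0    0    0    0   28
0.52   44   33   31   30    0    0    0    0    0   18
0.54   54    6   30   30   17    0    0    0    0    0
0.56   43    5    0   24   21    0    0    0    0    0
0.58    6    0    0    1  313    1    0    0    0    0
0.6    6    0    0    0  323  323    0    0    0    0
```

The area x 0.38–0.56, y 0.24–0.34 is clear. Lowering there with the firm grip.

Request:
servo_tool --pt "10 10 0 30 0" --pt "10 10 0 65 0" --pt "10 10 0 95 0" --pt "10 10 0 110 0" --pt "10 10 0 113 0" --pt "10 10 0 113 0" --grip_force 55

```text
time_s: 12.3
eef_pos: [0.6103, 0.3148, 0.0167]
eef_rot: [-180.0, -0.0, 119.3]
wrist_force: [0.2, 0.8, -4.9]
finger_gap: 0.138
```

Request:
servo_tool --pt "10 0 0 0 0" --pt "10 0 0 -5 0" --pt "10 0 -1 -15 0" --pt "10 0 -4 -28 0" --pt "10 0 -9 -44 0" --pt "10 0 -16 -60 0" --pt "10 0 -24 -75 0" --pt "10 0 -33 -89 0" --pt "10 0 -43 -102 0" --pt "10 0 -54 -115 0" --pt "10 0 -54 -115 0" --grip_force 13

```text
time_s: 13.4
eef_pos: [0.5624, 0.2879, 0.1342]
eef_rot: [179.9, 0.0, 119.3]
wrist_force: [0.4, 0.5, -1.7]
finger_gap: 0.144
```

```bash
cat > k.py <<'E'
from h import *
# key pose: red ends + shank/barrel points near the tool, given in tool mm (x along bar, y closing, z down)
def key(c):
    p,M,s=tool(); print('tcp',p.round(4),s['eef_rot'].round(1),'gap',round(s['finger_gap']*91.9,1),'F',s['wrist_force'].round(1),'t',round(s['time_s'],2))
    P=cloud(c); hsv=cv2.cvtColor(c['image'],cv2.COLOR_RGB2HSV); L=(P-p)@M*1000
    red=(cv2.inRange(hsv,(0,150,60),(8,255,255))|cv2.inRange(hsv,(172,150,60),(180,255,255)))
    n,l,st,ce=cv2.connectedComponentsWithStats(red)
    for i in range(1,n):
        q=L[l==i]
        if st[i,4]>60 and abs(q[:,1].mean())<120: print('red',ce[i].round(),st[i,4],'tool',q.mean(0).round(1),np.percentile(q,[3,97],axis=0).round(0).tolist())
    return P,L,hsv
E
python3 - <<'E'
from k import *
P,L,h=key(grab('wrist','w10'))
m=(L[...,0]>0)&(L[...,0]<50)&(L[...,2]<220)&(P[...,2]>.012)&(h[...,1]<60)
for a in range(-170,20,15):
    k=m&(L[...,1]>=a)&(L[...,1]<a+15); 
    if k.sum()>5: print(a+7,k.sum(),np.median(L[k],axis=0).round(1), np.percentile(P[k][:,2],95).round(4))
E
```

```text
tcp [0.563  0.2882 0.1333] [179.9   0.  119.3] gap 13.3 F [ 1.4  0.5 -1.2] t 13.45
red [284. 132.] 1348 tool [64.2 -0.5 -1.4] [[55.0, -8.0, -8.0], [73.0, 6.0, 133.0]]
red [283. 297.] 1028 tool [-15.3  -0.7 -12.7] [[-24.0, -7.0, -16.0], [-6.0, 6.0, -9.0]]
-148 181 [  16.1 -144.4  111. ] 0.0275
-133 397 [  18.4 -132.4  101.5] 0.0398
-118 438 [  19.5 -117.1   87.9] 0.0537
-103 623 [  19.6 -100.7   73.4] 0.0635
-88 659 [ 20.7 -89.5  73.2] 0.0702
-73 346 [ 20.6 -72.3  54.8] 0.0853
-58 2346 [  24.1  -55.3 -104.9] 0.24
-43 3574 [  24.4  -42.3 -105.9] 0.2466
-28 10136 [  27.1  -27.4 -111.9] 0.2467
-13 10787 [  22.9  -13.2 -105.2] 0.2466
2 6780 [ 23.2   2.8 -57.8] 0.2546
17 10897 [  25.9   16.4 -111.2] 0.2467
```

The key is at about 40° with its end on the bench. Continuing to upright.

Request:
servo_tool --pt "10 0 -9 -7 0" --pt "10 0 -19 -14 0" --pt "10 0 -33 -23 0" --pt "10 0 -48 -30 0" --pt "10 0 -63 -36 0" --pt "10 0 -79 -41 0" --pt "10 0 -95 -45 0" --pt "10 0 -112 -47 0" --pt "10 0 -128 -48 0" --pt "10 0 -128 -48 0" --grip_force 11

```text
time_s: 14.45
eef_pos: [0.4511, 0.2252, 0.1825]
eef_rot: [179.8, 0.0, 119.3]
wrist_force: [2.0, 0.9, 12.8]
finger_gap: 0.148
```

```bash
cat >> k.py <<'E'
def sidekey(c,tag=None):
    # barrel/shank points seen by the side camera under the bar, in tool mm
    p,M,s=tool(); P=cloud(c); L=(P-p)@M*1000
    for a in range(0,210,20):
        k=(L[...,2]>=a)&(L[...,2]<a+20)&(abs(L[...,0]-24)<45)&(abs(L[...,1])<100)&(P[...,2]>.008)
        if k.sum()>3: print('side z',a+10,k.sum(),np.median(L[k],axis=0).round(1))
E
python3 - <<'E'
from k import *
P,L,h=key(grab('wrist','w11')); sidekey(grab('side','s11'))
m=(L[...,0]>0)&(L[...,0]<55)&(L[...,2]<188)&(L[...,2]>15)&(abs(L[...,1])<110)&(P[...,2]>.01)
for a in range(15,190,20):
    k=m&(L[...,2]>=a)&(L[...,2]<a+20)
    if k.sum()>8: print(a+10,k.sum(),np.median(L[k],axis=0).round(1),np.percentile(L[k][:,:2],[5,95],axis=0).round(0).tolist())
E
```

```text
tcp [0.4516 0.2256 0.1824] [179.8   0.  119.3] gap 13.5 F [ 2.8 -0.4 12.8] t 14.5
red [283. 135.] 1433 tool [63.1 -0.9 -4.4] [[54.0, -8.0, -12.0], [72.0, 6.0, -4.0]]
red [283. 302.] 1069 tool [-19.8  -0.9  -9.3] [[-139.0, -8.0, -20.0], [-7.0, 6.0, 179.0]]
side z 10 6 [29.2  1.6  2. ]
side z 50 17 [24.8 -8.2 51. ]
side z 70 21 [ 23.1 -13.1  71.2]
side z 90 15 [ 22.5 -16.7  89.6]
side z 110 47 [ 22.3 -18.1 110.8]
side z 130 31 [ 26.1 -22.9 129.6]
side z 150 40 [ 23.7 -26.4 149. ]
side z 170 34 [ 22.7 -23.6 170. ]
25 44 [ 25.4 -11.4  30.4] [[22.0, -14.0], [27.0, -9.0]]
45 93 [ 24.4 -14.   44.4] [[19.0, -17.0], [27.0, -10.0]]
65 87 [ 24.  -16.8  64.7] [[18.0, -20.0], [26.0, -12.0]]
85 72 [ 23.  -19.7  85.2] [[17.0, -23.0], [25.0, -13.0]]
105 430 [ 20.6 -26.4 111.8] [[5.0, -33.0], [27.0, -15.0]]
125 130 [ 27.2 -25.2 117.9] [[15.0, -36.0], [29.0, -14.0]]
145 69 [ 24.8 -34.6 143.7] [[14.0, -40.0], [28.0, -21.0]]
165 44 [ 25.1 -35.8 161.7] [[13.0, -43.0], [27.0, -23.0]]
```

About 10° is left (shank slope 0.17). Finishing the arc.

Request:
servo_tool --pt "10 0 -8 -0.5 0" --pt "10 0 -16 -0.5 0" --pt "10 0 -24 -0.5 0" --pt "10 0 -32 0 0" --pt "10 0 -32 0 0" --grip_force 11

```text
time_s: 15.05
eef_pos: [0.4233, 0.2096, 0.182]
eef_rot: [179.9, 0.0, 119.3]
wrist_force: [0.7, -0.7, 13.1]
finger_gap: 0.148
```

```bash
cat >> k.py <<'E'
def both(t):
    P,L,h=key(grab('wrist','w'+t)); sidekey(grab('side','s'+t))
    m=(L[...,0]>0)&(L[...,0]<55)&(L[...,2]>15)&(abs(L[...,1])<110)&(P[...,2]>.01)
    for a in range(15,200,20):
        k=m&(L[...,2]>=a)&(L[...,2]<a+20)
        if k.sum()>8: print(a+10,k.sum(),np.median(L[k],axis=0).round(1),np.percentile(L[k][:,:2],[5,95],axis=0).round(0).tolist())
E
python3 -c "
from k import *
both('12')"
```

```text
tcp [0.4236 0.2098 0.1819] [179.8   0.  119.3] gap 13.1 F [ 0.9 -2.4 13.4] t 15.1
red [284. 135.] 1458 tool [63.2 -0.2 -7.7] [[54.0, -7.0, -14.0], [72.0, 7.0, -6.0]]
red [283. 305.] 1092 tool [-21.   -0.5  -9.7] [[-144.0, -7.0, -19.0], [-8.0, 7.0, 179.0]]
side z 10 6 [28.1  7.2  8.5]
side z 30 13 [24.8  3.9 34.5]
side z 50 20 [23.   4.1 49.1]
side z 70 17 [23.8  0.8 67.8]
side z 90 22 [21.8  2.  87.9]
side z 110 45 [ 23.4   3.4 112. ]
side z 130 34 [ 26.3   3.4 128.8]
side z 150 40 [ 25.1   2.9 150.2]
side z 170 36 [ 23.5   5.  170.5]
105 15 [ 14.9  12.8 114.7] [[10.0, -13.0], [19.0, 14.0]]
125 38 [ 16.3   0.  115.8] [[11.0, -14.0], [21.0, 14.0]]
165 23 [  30.8 -109.3  168.7] [[27.0, -110.0], [34.0, -108.0]]
```

Upright: shank offset is constant in both axes. I'll ease the grip to slide the fingers 8 mm deeper, grip firmly, lift and check the tilt.

Request:
servo_tool --pt "10 0 0 2 0" --pt "10 0 0 5 0" --pt "10 0 0 8 0" --pt "10 0 0 8 0" --grip_force 4

```text
time_s: 15.55
eef_pos: [0.4226, 0.2095, 0.1723]
eef_rot: [-180.0, 0.0, 119.3]
wrist_force: [0.2, -0.1, 3.0]
finger_gap: 0.151
```

Request:
servo_tool --pt "10 0 0 0 0" --pt "10 0 0 0 0" --pt "10 0 0 -10 0" --pt "10 0 0 -40 0" --pt "10 0 0 -80 0" --pt "10 0 0 -120 0" --pt "10 0 0 -150 0" --pt "10 0 0 -150 0" --pt "10 0 0 -150 0" --grip_force 60

```text
time_s: 16.45
eef_pos: [0.4228, 0.2099, 0.3213]
eef_rot: [-180.0, -0.0, 119.3]
wrist_force: [0.2, -0.4, -5.8]
finger_gap: 0.142
```

```bash
python3 -c "
from k import *
both('13')"
```

```text
tcp [0.4223 0.2096 0.3203] [-179.8   -0.   119.3] gap 12.5 F [-0.9 -0.3 -5. ] t 16.5
red [283. 142.] 1620 tool [ 60.3   0.3 -14.7] [[52.0, -6.0, -24.0], [70.0, 7.0, -17.0]]
red [283. 314.] 783 tool [-13.6   0.6 -30.5] [[-22.0, -5.0, -101.0], [25.0, 7.0, -24.0]]
side z 10 12 [24.7  5.3 10.1]
side z 30 24 [23.   4.1 28.8]
side z 50 24 [21.9  2.3 48.2]
side z 70 25 [20.8  4.  68.9]
side z 90 27 [19.5  4.4 94. ]
side z 110 55 [ 23.1   5.3 107.7]
side z 130 45 [ 23.9   6.2 129.9]
side z 150 41 [ 23.    6.  150.3]
side z 170 22 [ 20.5   8.  165.3]
105 43 [ 14.2  15.1 104.5] [[8.0, 14.0], [20.0, 16.0]]
```

Held firmly, the bar is now about 16 mm above the tips. The tilt is about 4° sideways and about 0° in the closing plane, so the socket end is at roughly x=8, y=3 in the tool frame. Moving above the shaft.

```bash
python3 - <<'E'
from h import *
shift([.5255,-.2689,.35],76)
E
```

```text
pos [0.4222 0.2095 0.3199] rot [-1.7979e+02 -1.0000e-02  1.1928e+02] gap 12.4 F [ 0.9  0.2 -5.1] t 16.55 
shift mm [-467.8 -144.   -29.6] turn 0.755
```

Request:
servo_tool --pt "10 -10 -3 -15 0.03" --pt "10 -35 -10 -30 0.1" --pt "10 -70 -21 -30 0.17" --pt "10 -110 -34 -30 0.25" --pt "10 -150 -46 -30 0.33" --pt "10 -190 -58 -30 0.41" --pt "10 -230 -71 -30 0.49" --pt "10 -270 -83 -30 0.57" --pt "10 -310 -95 -30 0.64" --pt "10 -350 -108 -30 0.7" --pt "10 -385 -118 -30 0.755" --pt "10 -415 -128 -30 0.755" --grip_force 60

```text
time_s: 17.75
eef_pos: [0.5141, -0.2162, 0.3494]
eef_rot: [-179.8, -0.0, 75.9]
wrist_force: [0.4, 0.4, -4.1]
finger_gap: 0.137
```

```bash
python3 - <<'E'
from h import *
shift([.5255,-.2689,.35],76)
E
```

```text
pos [ 0.5141 -0.2162  0.3494] rot [-1.7978e+02 -3.0000e-02  7.5860e+01] gap 12.6 F [ 0.4  0.4 -4.1] t 17.75 
shift mm [-48.3  24.   -0.7] turn -0.002
```

Request:
servo_tool --pt "10 -16 8 0 0" --pt "10 -34 17 0 0" --pt "10 -48 24 0 0" --pt "10 -48 24 0 0" --pt "10 -48 24 0 0" --pt "10 -48 24 0 0" --grip_force 60

```text
time_s: 18.35
eef_pos: [0.5264, -0.2659, 0.3521]
eef_rot: [-180.0, -0.0, 76.1]
wrist_force: [0.2, 0.7, -4.3]
finger_gap: 0.132
```

```bash
cat >> k.py <<'E'
def silh(t):
    # key outline rays in scene+side views: for world points on the assumed key axis, find key pixel edges
    p,M,s=tool(); print('tcp',p.round(4),s['eef_rot'].round(1))
    for n in ('side','scene'):
        c=grab(n,n[:2]+t); P=cloud(c); L=(P-p)@M*1000
        cam=np.linalg.inv(c['camera_from_world'])[:3,3]; v=((cam-p)@M)[:2]; v/=np.linalg.norm(v); print(n,'cam dir tool xy',v.round(2))
        for a in range(0,200,12):
            k=(L[...,2]>=a)&(L[...,2]<a+12)&(abs(L[...,0]-18)<45)&(abs(L[...,1])<45)
            if k.sum()>5: q=L[k]; w=q[:,:2]@[-v[1],v[0]]; print(a+6,k.sum(),np.median(q,axis=0).round(1),'perp',np.percentile(w,[5,50,95]).round(1))
E
python3 -c "
from k import *
silh('14')
im=[cv2.imread('pics/si14.png'),cv2.imread('pics/sc14.png')]
p,M,s=tool(); o=[]
for c,i in zip((load('si14'),load('sc14')),im):
    u,v=proj(c,p-[0,0,.1])[0].astype(int); print(u,v); w=i[max(v-75,0):v+75,max(u-75,0):u+75]; o.append(cv2.resize(w,(390,390),interpolation=cv2.INTER_CUBIC))
cv2.imwrite('pics/v14.png',np.hstack(o))
"
```

```text
tcp [ 0.5264 -0.2659  0.3521] [-180.    -0.    76.1]
side cam dir tool xy [ 0.86 -0.51]
6 14 [23.4 -0.4  5.4] perp [ 4.8 10.8 18.4]
18 12 [25.3  0.8 18.7] perp [ 6.2 13.5 17.4]
30 12 [20.7 -1.1 31.6] perp [ 5.2  9.2 16.5]
42 10 [22.2 -0.5 42.1] perp [ 6.  11.8 15.9]
54 9 [23.1 -3.5 52.2] perp [ 4.2  7.3 14.5]
66 11 [20.7 -2.  65.8] perp [ 5.8 10.  15.7]
78 10 [20.8  0.8 78.1] perp [ 5.1 12.5 17. ]
90 13 [18.3 -0.1 90.5] perp [ 4.1 11.3 16.1]
102 23 [ 20.9  -2.2 102.8] perp [-0.6 10.3 21.2]
114 20 [ 24.5  -4.6 114.3] perp [-2.1  9.4 20.9]
126 23 [ 26.   -3.5 125.7] perp [-2.4  8.9 20.2]
138 16 [ 23.5  -6.3 137.9] perp [-3.6  7.3 23.1]
150 22 [ 21.7  -3.3 149.7] perp [-4.6 10.  22.4]
162 22 [ 20.1  -5.5 161.5] perp [-2.3  7.4 21.4]
174 6 [ 16.    2.1 171.7] perp [-5.  10.9 19.7]
scene cam dir tool xy [-0.43 -0.9 ]
6 6 [20.3 -9.8  4.9] perp [19.3 22.6 24.4]
18 12 [16.7 -3.6 20.1] perp [11.6 17.  23.3]
30 11 [15.7 -4.5 29.7] perp [12.1 17.2 21.7]
42 12 [14.6 -4.6 44. ] perp [10.4 15.9 23.2]
54 10 [13.1 -2.9 54.3] perp [ 9.3 13.3 19.5]
66 13 [15.  -4.3 64.6] perp [ 8.4 16.1 21.4]
78 10 [13.2 -5.5 78.1] perp [ 9.7 14.1 19.5]
90 10 [12.4 -4.6 89.9] perp [ 7.9 13.6 19.5]
102 34 [  9.7  -5.3 102.1] perp [ 1.2 11.5 24.2]
114 23 [ 10.5  -8.4 114.2] perp [ 0.2 15.2 25.9]
126 24 [  6.7  -8.3 126.3] perp [-1.6 10.3 23.8]
138 20 [  7.1  -9.5 138.4] perp [-2.7 10.1 24.9]
150 19 [  6.8 -11.3 150.2] perp [-0.4 11.1 23.1]
162 20 [  1.8  -8.3 162.3] perp [-3.2  5.4 20.4]
174 8 [ 14.9 -10.6 169.3] perp [ 8.5 18.9 24.4]
331 98
407 225
```

View pics/v14.png

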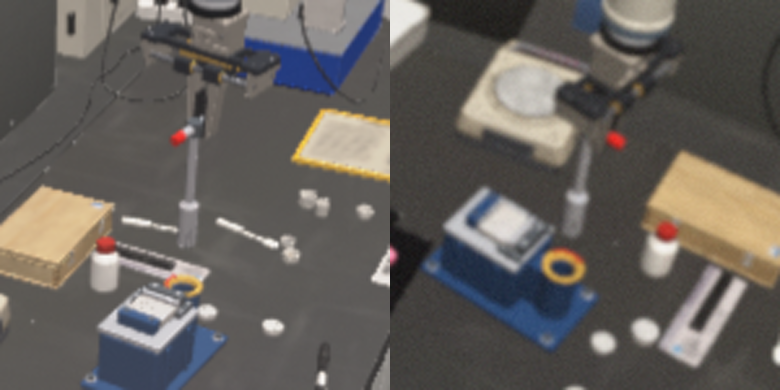

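Both views show the key hanging just above the brass ring (side ring at (183,287) in the crop, scene at (563,265)). Triangulated, the end is at tool (11.5, 3.6), world (0.5327, -0.2556). I'm measuring the ring in the same two views so calibration errors cancel.

```bash
python3 - <<'E'
from h import *
for t in ('si14','sc14','scene0','side0'):
    c=load(t); hsv=cv2.cvtColor(c['image'],cv2.COLOR_RGB2HSV); m=cv2.inRange(hsv,(15,100,90),(35,255,255))
    u,v=proj(c,[.5303,-.2618,.105])[0]; m[:int(v)-25]=0;m[int(v)+25:]=0;m[:,:int(u)-30]=0;m[:,int(u)+30:]=0
    # all ring pixels incl. red arc: take outer hull
    r=cv2.inRange(hsv,(0,140,120),(14,255,255)); 
    pts=np.argwhere(m>0)[:,::-1]; hull=cv2.convexHull(pts.astype(np.int32)); W=plane(c,hull[:,0],.105)[:,:2].astype(np.float32)
    print(t,(round(u),round(v)),len(pts),'circle',cv2.minEnclosingCircle(W),'bbox mid',((W.max(0)+W.min(0))/2).round(4),(W.max(0)-W.min(0)).round(4))
E
```

```text
si14 (327, 132) 45 circle ((0.5275477170944214, -0.25819897651672363), 0.02737247943878174) bbox mid [ 0.5275 -0.26  ] [0.0506 0.0485]
sc14 (399, 252) 116 circle ((0.5287837386131287, -0.26012346148490906), 0.03268545866012573) bbox mid [ 0.5242 -0.2611] [0.0559 0.0612]
scene0 (399, 252) 114 circle ((0.529022753238678, -0.2601148784160614), 0.03256220370531082) bbox mid [ 0.5252 -0.2605] [0.0539 0.06  ]
side0 (327, 132) 45 circle ((0.5275477170944214, -0.25819897651672363), 0.02737247943878174) bbox mid [ 0.5275 -0.26  ] [0.0506 0.0485]
```

Request:
servo_tool --pt "10 -6 -1.5 0 0" --pt "10 -6 -1.5 20 0" --pt "10 -6 -1.5 45 0" --pt "10 -6 -1.5 62 0" --pt "10 -6 -1.5 72 0" --pt "10 -6 -1.5 76 0" --pt "10 -6 -1.5 80 0" --pt "10 -6 -1.5 80 0" --grip_force 60

```text
time_s: 19.25
eef_pos: [0.5237, -0.2724, 0.2724]
eef_rot: [180.0, 0.0, 76.0]
wrist_force: [-0.3, 0.6, -3.8]
finger_gap: 0.138
```

Request:
servo_tool --pt "10 0 0 3 0" --pt "10 0 0 6 0" --pt "10 0 0 9 0" --pt "10 0 0 9 0"

```text
time_s: 19.65
eef_pos: [0.5241, -0.2724, 0.2638]
eef_rot: [179.9, 0.0, 76.0]
wrist_force: [-0.3, -0.4, -4.1]
finger_gap: 0.136
```

Request:
servo_tool --pt "10 -1 0 3 0" --pt "10 -1 0 6 0" --pt "10 -1 0 9 0" --pt "10 -1 0 9 0"

```text
time_s: 20.05
eef_pos: [0.5229, -0.273, 0.2532]
eef_rot: [-179.9, -0.0, 76.0]
wrist_force: [0.9, 0.7, -3.7]
finger_gap: 0.136
```

Already about 26 mm into the shaft with no contact force. I'll keep lowering while moving the tool along -x to straighten the key, with less grip.

Request:
servo_tool --pt "10 -2 0 5 0" --pt "10 -4 -0.5 10 0" --pt "10 -6 -0.5 15 0" --pt "10 -7 -0.5 20 0" --pt "10 -7 -0.5 25 0" --pt "10 -7 -0.5 25 0" --grip_force 25

```text
time_s: 20.65
eef_pos: [0.5207, -0.2796, 0.2281]
eef_rot: [-179.9, -0.0, 76.0]
wrist_force: [1.2, 1.6, -6.7]
finger_gap: 0.143
```

Request:
servo_tool --pt "10 -1 0 4 0" --pt "10 -2 0 8 0" --pt "10 -2 0 12 0" --pt "10 -2 0 16 0" --pt "10 -2 0 20 0" --pt "10 -2 0 20 0" --grip_force 20

```text
time_s: 21.25
eef_pos: [0.5203, -0.2817, 0.2083]
eef_rot: [-179.9, -0.0, 76.0]
wrist_force: [0.6, 1.3, -4.8]
finger_gap: 0.142
```

Request:
servo_tool --pt "10 0 0 4 0" --pt "10 0 0 8 0" --pt "10 0 0 12 0" --pt "10 0 0 16 0" --pt "10 0 0 19 0" --pt "10 0 0 19 0" --grip_force 15

```text
time_s: 21.85
eef_pos: [0.5203, -0.2817, 0.1894]
eef_rot: [-179.9, -0.0, 76.0]
wrist_force: [0.3, 0.8, -5.7]
finger_gap: 0.15
```

```bash
python3 -c "
from k import *
P,L,h=key(grab('wrist','w15'))
M=tool()[1]; p=tool()[0]
a=np.array([ -5,0,0])
c=load('w15'); print('stand',proj(c,[.5298,-.2612,.105]))
"
```

```text
tcp [ 0.5204 -0.2817  0.1896] [-180.   -0.   76.] gap 13.8 F [ 0.   0.9 -5.8] t 21.9
red [287. 146.] 1914 tool [ 58.    3.5 -12.2] [[26.0, -6.0, -27.0], [70.0, 30.0, 85.0]]
red [283. 313.] 833 tool [-14.4   0.4 -27.2] [[-23.0, -6.0, -99.0], [25.0, 8.0, -20.0]]
stand [[288.12157201 186.66253147]]
```

Bar height is about 0.206 (0.207 expected when fully down), still carrying the key's weight. Feeling for the floor, then releasing; the shaft holds the key now.

Request:
servo_tool --pt "10 0 0 2 0" --pt "10 0 0 4 0" --pt "10 0 0 4 0" --pt "32 0 0 4 0" --pt "32 0 0 4 0" --pt "32 0 0 4 0" --grip_force 10

```text
time_s: 22.5
eef_pos: [0.5206, -0.282, 0.1861]
eef_rot: [180.0, 0.0, 76.0]
wrist_force: [-0.4, 1.1, 0.6]
finger_gap: 0.344
```

```bash
python3 -c "
from k import *
P,L,h=key(grab('wrist','w16')); c=load('w16')
k=(P[...,2]>.19)&(P[...,2]<.235)&(L[...,0]>-30)&(L[...,0]<90)&(abs(L[...,1])<13)
for a in range(-20,85,8):
    q=k&(L[...,0]>=a)&(L[...,0]<a+8)
    if q.sum()>8: print(a+4,q.sum(),'y',np.percentile(L[q][:,1],[5,95]).round(1),'ztop',np.percentile(P[q][:,2],[50,95]).round(4))
"
```

```text
tcp [ 0.5205 -0.2819  0.186 ] [-180.    0.   76.] gap 32.1 F [-0.6 -0.5 -0.3] t 22.55
red [298. 141.] 1898 tool [ 60.3   7.6 -18.4] [[26.0, -1.0, -29.0], [72.0, 30.0, 81.0]]
red [293. 312.] 883 tool [-13.1   5.1 -28.8] [[-21.0, -2.0, -99.0], [25.0, 12.0, -22.0]]
-16 503 y [-1.3 12.1] ztop [0.2129 0.2145]
-8 522 y [-0.8 12. ] ztop [0.2125 0.2143]
0 500 y [-0.8 11.9] ztop [0.2124 0.2139]
8 452 y [-0.8 11.7] ztop [0.2125 0.214 ]
16 587 y [-2.4 12. ] ztop [0.2165 0.2174]
24 802 y [-4.5 11.9] ztop [0.2165 0.2175]
32 819 y [-2.8 12.2] ztop [0.2153 0.2172]
40 598 y [-0.2 12. ] ztop [0.2124 0.214 ]
48 625 y [-0.2 11.9] ztop [0.2124 0.2139]
56 677 y [-0.6 12. ] ztop [0.2129 0.2145]
64 738 y [-1.  12.2] ztop [0.2128 0.2146]
72 415 y [-0.6 12.1] ztop [0.2128 0.2143]
```

The bar is level with its top at 0.214, so its centre is at 0.207: the key is fully down. Hub centre is at tool (25, 5.5). Centring, sliding over the hub and gripping.

Request:
servo_tool --pt "36 0 3 0 0" --pt "36 0 5.5 0 0" --pt "36 8 5.5 0 0" --pt "36 17 5.5 0 0" --pt "36 25 5.5 0 0" --pt "36 25 5.5 0 0" --pt "15 25 5.5 0 0" --pt "15 25 5.5 0 0" --pt "15 25 5.5 0 0" --pt "15 25 5.5 0 0" --grip_force 50

```text
time_s: 23.55
eef_pos: [0.5319, -0.2591, 0.1861]
eef_rot: [-180.0, -0.0, 76.0]
wrist_force: [-1.1, 0.4, 1.2]
finger_gap: 0.238
```

Gap 22 mm: gripping the hub, near the shaft axis. Turning clockwise (positive about the downward tool z).

Request:
servo_tool --pt "15 0 0 0 0.08" --pt "15 0 0 0 0.18" --pt "15 0 0 0 0.28" --pt "15 0 0 0 0.38" --pt "15 0 0 0 0.48" --pt "15 0 0 0 0.58" --pt "15 0 0 0 0.68" --pt "15 0 0 0 0.78" --pt "15 0 0 0 0.88" --pt "15 0 0 0 0.95" --pt "15 0 0 0 0.95" --grip_force 40

```text
time_s: 24.65
eef_pos: [0.5321, -0.2594, 0.1861]
eef_rot: [180.0, -0.0, 21.5]
wrist_force: [1.7, -0.9, 0.5]
finger_gap: 0.235
```

```bash
cat >> k.py <<'E'
def bar(t):
    P,L,h=key(grab('wrist','w'+t)); s=manip.sense(); print('torque',s['ft_torque'].round(3),'q',s['q'].round(1))
    red=(cv2.inRange(h,(0,150,60),(8,255,255))|cv2.inRange(h,(172,150,60),(180,255,255)))>0
    k=red&(P[...,2]>.198)&(P[...,2]<.225); q=P[k]; a=q[:,:2].astype(np.float32); vx,vy,x,y=cv2.fitLine(a,cv2.DIST_L2,0,.01,.01).ravel(); ang=np.degrees(np.arctan2(vy,vx)); print('bar angle',ang%180,'stem lead rad',np.radians(81.7-ang%180), 'ztop',np.percentile(q[:,2],[50,95]).round(4),'n',k.sum())
E
python3 -c "
from k import *
bar('17')"
```

```text
tcp [ 0.5321 -0.2593  0.1861] [180.   -0.   21.7] gap 21.8 F [ 0.3 -0.9 -1.1] t 24.7
red [284. 198.] 1684 tool [ 37.7   1.4 -20.1] [[17.0, -6.0, -29.0], [48.0, 16.0, 81.0]]
red [283. 373.] 512 tool [-45.2   0.5 -27.8] [[-51.0, -6.0, -104.0], [20.0, 7.0, -22.0]]
torque [-0.32  -0.138  0.044] q [-26.1  18.9  99.4  -0.   61.7  42.2]
bar angle 21.384035 stem lead rad 1.0527122 ztop [0.2129 0.2145] n 2045
```

The key follows (bar 21.4°). On to the stop, expected at a bar angle of about 2.6°.

Request:
servo_tool --pt "15 0 0 0 0.07" --pt "15 0 0 0 0.14" --pt "15 0 0 0 0.2" --pt "15 0 0 0 0.26" --pt "15 0 0 0 0.3" --pt "15 0 0 0 0.34" --pt "15 0 0 0 0.38" --pt "15 0 0 0 0.38" --grip_force 40

```text
time_s: 25.5
eef_pos: [0.5321, -0.2594, 0.1862]
eef_rot: [180.0, -0.0, -0.1]
wrist_force: [0.0, -2.2, -0.7]
finger_gap: 0.236
```

```bash
python3 -c "
from k import *
bar('18')"
```

```text
tcp [ 0.5321 -0.2593  0.1861] [180.  -0.  -0.] gap 22.0 F [ 0.6 -1.7 -0.7] t 25.55
red [283. 197.] 1794 tool [ 37.9   0.4 -16.9] [[17.0, -15.0, -29.0], [48.0, 15.0, 81.0]]
red [284. 373.] 514 tool [-46.7   0.8 -25.9] [[-157.0, -6.0, -105.0], [20.0, 7.0, 97.0]]
torque [-0.6   -0.07   0.201] q [-26.1  18.9  99.4  -0.   61.7  63.9]
bar angle 0.18225783 stem lead rad 1.422753 ztop [0.2128 0.2145] n 2099
```

Request:
servo_tool --pt "15 0 0 0 0.04" --pt "15 0 0 0 0.08" --pt "15 0 0 0 0.12" --pt "15 0 0 0 0.12" --grip_force 40

```text
time_s: 25.95
eef_pos: [0.5322, -0.2592, 0.1862]
eef_rot: [180.0, -0.0, -6.9]
wrist_force: [0.4, -1.9, -0.7]
finger_gap: 0.24
```

```bash
python3 -c "
from k import *
bar('19')"
```

```text
tcp [ 0.5322 -0.2592  0.1862] [180.   -0.   -6.9] gap 22.3 F [ 0.6 -2.6 -0.2] t 26.0
red [277. 199.] 1723 tool [ 38.2  -2.4 -20.9] [[17.0, -17.0, -29.0], [48.0, 5.0, 81.0]]
red [304. 190.] 64 tool [21.7 16.1 80.3] [[18.0, 11.0, 79.0], [26.0, 19.0, 124.0]]
red [289. 373.] 515 tool [-46.9   3.2 -25.5] [[-51.0, -3.0, -104.0], [20.0, 10.0, -21.0]]
torque [-0.587 -0.14   0.565] q [-26.1  18.9  99.4  -0.   61.7  70.8]
bar angle 176.82979 stem lead rad -1.660328 ztop [0.2129 0.2145] n 2089
```

Torque has jumped to 0.57 N·m and the hub slips (tool -6.9°, bar -3.2°), so it's at the hard stop. Releasing and rising clear.

Request:
servo_tool --pt "40 0 0 0 0.12" --pt "40 0 0 0 0.12" --pt "40 0 0 0 0.12" --pt "40 0 0 0 0.12"

```text
time_s: 26.4
eef_pos: [0.5319, -0.2587, 0.186]
eef_rot: [-180.0, 0.0, -13.8]
wrist_force: [-0.4, 0.3, -0.9]
finger_gap: 0.434
```

```bash
python3 -c "
from k import *
bar('20'); print(tool()[2]['eef_rot'])"
```

```text
tcp [ 0.5319 -0.2588  0.186 ] [-180.     0.   -13.8] gap 40.1 F [-0.2 -1.2 -0.1] t 26.45
red [265. 198.] 1699 tool [ 38.5  -7.3 -20.7] [[25.0, -15.0, -29.0], [48.0, 3.0, 81.0]]
red [301. 187.] 67 tool [23.1 13.9 83.5] [[20.0, 10.0, 79.0], [28.0, 16.0, 115.0]]
red [311. 371.] 379 tool [-42.   13.2 -29.9] [[-49.0, 5.0, -104.0], [20.0, 20.0, -23.0]]
torque [ 0.061 -0.045 -0.061] q [-26.1  18.9  99.4   0.   61.7  77.7]
bar angle 0.5481238 stem lead rad 1.4163673 ztop [0.2128 0.2144] n 1933
[-1.79985633e+02  1.31558742e-02 -1.38082333e+01]
```

Request:
servo_tool --pt "60 0 0 0 0" --pt "60 0 0 -10 0" --pt "60 0 0 -30 0" --pt "60 0 0 -70 0" --pt "60 -30 0 -110 0" --pt "60 -70 0 -150 0" --pt "60 -110 0 -170 0" --pt "60 -110 0 -170 0" --pt "60 -110 0 -170 0"

```text
time_s: 27.35
eef_pos: [0.4252, -0.2326, 0.3577]
eef_rot: [180.0, -0.2, -13.9]
wrist_force: [0.7, -0.1, -0.0]
finger_gap: 0.655
```

```bash
python3 - <<'E'
from k import *
bar('21'); c=load('w21'); P=cloud(c); grab('side','s21')
psi=np.radians(-8.3); R2=np.array([[np.cos(psi),-np.sin(psi)],[np.sin(psi),np.cos(psi)]]); o=np.array([.5416,-.1883])
def prof(P,n):
    S=(P[...,:2]-o)@R2*1000; z=P[...,2]*1000; print(n)
    for y in range(-40,100,4):
        k=(abs(S[...,0])<18)&(S[...,1]>=y)&(S[...,1]<y+4)&(z>95)&(z<140)
        if k.sum()>5: print((y+2,round(float(np.median(z[k])),1)),end=' ')
    print()
prof(cloud(load('w1')),'before'); prof(P,'after')
key(c)
a=cv2.imread('pics/w21.png'); u,v=proj(c,[.5416,-.1883,.105])[0].astype(int); print(u,v)
cv2.imwrite('pics/v21.png',cv2.resize(a[max(0,v-110):v+110,max(0,u-150):u+150],None,fx=2.5,fy=2.5,interpolation=cv2.INTER_CUBIC))
E
```

```text
tcp [ 0.4255 -0.2326  0.3565] [ 1.80e+02 -1.00e-01 -1.39e+01] gap 59.8 F [ 0.3 -0.3 -0.4] t 27.4
red [272.  20.] 481 tool [147.6  -8.3 144.1] [[139.0, -16.0, 142.0], [157.0, -1.0, 148.0]]
red [297. 120.] 371 tool [ 70.   12.5 144.2] [[61.0, 5.0, 142.0], [79.0, 20.0, 148.0]]
torque [ 0.09  -0.012 -0.01 ] q [-28.8   0.9  99.5   0.   79.6  75.1]
bar angle 1.0818515 stem lead rad 1.4070522 ztop [0.2129 0.2147] n 850
before
(-30, 95.7) (-26, 104.4) (-22, 126.4) (-18, 126.7) (-14, 126.5) (-10, 126.3) (-6, 104.9) (-2, 124.1) (2, 123.9) (6, 118.5) (10, 119.7) (14, 119.5) (18, 119.5) (22, 119.7) (26, 119.5) (30, 119.5) (34, 119.6) (38, 119.3) (42, 119.6) (46, 119.5) (50, 119.6) (54, 121.4) (58, 125.0) (62, 128.2) (66, 128.5) (70, 128.4) (74, 127.9) (78, 126.5) (82, 104.2) (86, 104.2) (90, 104.3) (94, 104.2) (98, 104.3) 
after
(-26, 103.4) (-22, 104.5) (-18, 117.8) (-14, 126.6) (-10, 126.5) (-6, 126.5) (-2, 124.4) (2, 124.0) (6, 123.9) (10, 119.9) (14, 119.5) (18, 119.4) (22, 119.5) (26, 119.5) (30, 119.5) (34, 119.4) (38, 119.3) (42, 119.4) (46, 119.5) (50, 119.3) (54, 122.9) (58, 126.0) (62, 128.1) (66, 128.3) (70, 128.4) (74, 127.8) (78, 126.2) (86, 104.5) (90, 104.3) (94, 104.2) (98, 103.7) 
tcp [ 0.4257 -0.2325  0.3558] [-180.    -0.   -13.9] gap 59.9 F [ 0.6 -0.2  0.4] t 27.45
red [272.  20.] 481 tool [147.7  -8.2 143.2] [[139.0, -15.0, 141.0], [157.0, -1.0, 147.0]]
red [297. 120.] 371 tool [ 70.   12.6 143.3] [[61.0, 5.0, 141.0], [79.0, 20.0, 147.0]]
219 90
```

View pics/v21.png

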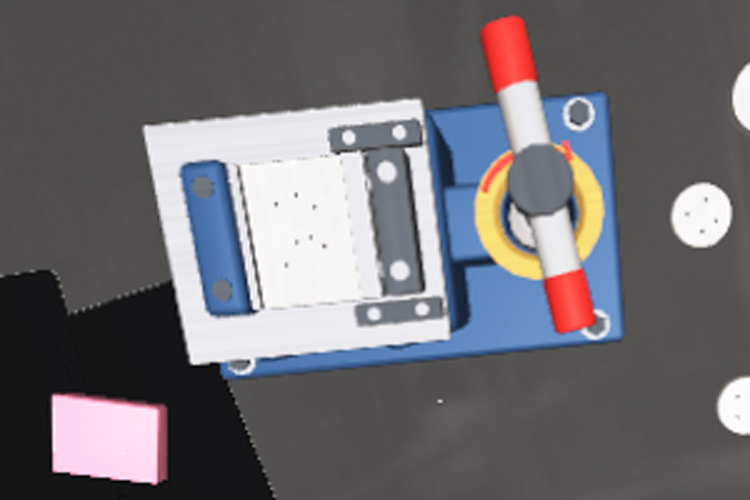

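The jaw carriage has moved about 6 mm towards +y, the plate is against the block, and the key stands fully down (bar top 0.214). The hand is clear, so I'm handing in.

```bash
python3 -c "
from rig import manip
print(manip.hand_in())"
```

```text
the job is handed in; nothing more can be done
None
```

The block is clamped, the T-key stands fully down in the shaft, and I handed the job in at about 27.5 s of the 54 s allowed. No verdict is reported.

**How it went:**
- I pinched the key's crossbar and swung the key upright, since the gripper can only point straight down.
- I then lowered the key into the shaft, regripped it at the hub and turned it clockwise to the stop.

**Last checks:**
- **Key:** the crossbar is level with its top at 214 mm, so its centre is at 207 mm, which is fully down.
- **Turn:** the reaction torque rose to 0.57 N·m and the hub slipped in the fingers. The bar turned about 1.41 rad, against 1.22 plus 0.16 of play expected, so the stem is at its hard stop.
- **Jaw:** the carriage moved about 6 mm towards the block, the gap to the sprung plate closed, and the plate is against the block. Neither the hand nor the key touched the jaw or the block.

**What did not go smoothly:**
- **Dropped key:** when I first released the key to regrip it, it toppled sideways onto the bench, and I picked it up again.
- **Impact device:** while I moved the key, the crossbar probably touched this bystander. Its position before and after agrees within 0.3 mm and 0.1°, so it did not shift.
- **Other bystanders:** nothing else was disturbed when the key fell, going by a before/after comparison of the side view. I did not compare them again at the end.
- **Budget:** I viewed 14 pictures, four over the budget of 10.

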